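# Wake the contact tester and hold its probe on the marked spot

## Robot

A 7-joint arm with a two-finger parallel gripper is mounted at the origin on a cart in front of the work surface, level with it; the furniture and walls round the work are solid. World frame = base frame: x ahead of the robot, y to its left, z up, the work surface at z = 0. Lengths are in m, angles in rad, forces in N, time in s.
With the tool pointing down it reaches from about 0.35 to 0.9 m from the base axis. Payload 8.1 kg.
Tool frame: the origin (TCP) lies between the finger pads; the fingertips stand 22 mm ahead of it and the grasp point (between the pads) lies 3 mm ahead of it; z points along the fingers, x is the direction in which the jaws open and shut, and the axes are right-handed (so a half turn about z gives the same grasp; the last joint's range is limited). The gripper opens to 92 mm and grips with 3 to 60 N. Pads are 19 mm wide; open, the fingers measure 130 mm over their backs; the gripper's body (75 mm by 190 mm) begins 47 mm behind the grasp point.
Start: joints at [1.065, 0.434, 0.025, 1.573, -0.012, 1.134, -0.075], TCP at [0.245, -0.575, 0.249] pointing down, gripper open.
Joint ranges: [-2.62, 2.62], [-0.44, 2.09], [-1.27, 1.32], [0.08, 2.57], [-1.32, 4.46], [0.12, 2], [-2.74, 2.74]. Speed limits (rad/s): [2.22, 2.22, 3.01, 3.01, 3.14, 3.14, 3.14].

## Interface

Orientations are given as a rotation vector (axis times angle).
In Python, from cell import arm, vision, order gives the robot as it stands.
- The arm moves only by the tool apply_moves, never from a script. Its argument "commands" is a list of rows, each a list of 6 numbers: the shift along the tool's x, y, z in cm, then the turn, a rotation vector about the tool's x, y, z in rad. A call has 1 to 5 rows; each row shifts and turns the commanded pose from where the row before left it, along the tool's axes as they then stand; what a row does not reach is not made up. A row lasts 1/10 s, in which the tool goes at most 50 mm and 8.59 degrees, less where a joint would pass 70% of its speed; a pose out of reach is approached as far as the arm can. A call with a gripper value outside its range is refused whole. "claw" is the closure, from -1 (fully open) to 1 (shut), so that 0 is half open, set as the call begins (left out, the last holds). The fingers move at their own pace and stop on an object; "newtons" is the grip in N (left out, the last holds). Time passes only in rows, so rows that do not move let the fingers close. It gives the time, the measured TCP pose, the force and the opening at its end, in the units of the state.
- arm.observe(): the state, without advancing time (a new reading comes with each control period).
- vision.get_image(name): name is "scene" or "top" or "wrist"; returns (picture, depth): 480x640x3 uint8, red, green, blue; 480x640 float32, m along the optical axis (not along the pixel's ray), 0 where there is no reading.
- vision.get_calibration(name): a dict with "K" (3x3 intrinsics, pixels), "D" ([k1, k2, p1, p2, k3] as OpenCV has them; the pictures are not rectified), "R" (3x3) and "t" (3): a world point X has camera coordinates R X + t. Camera axes: x right, y down, z forward; pixel columns grow to the right and rows downward; lengths in m; the calibration is good to about 2 mm. A picture is of the moment at which its call begins: read the wrist's pose just before it. get_calibration takes no time and is no camera call; for the wrist camera it gives the pose at the moment of the call.
- order.sign_off(): hands the job in, once; it reports no verdict.
The state is a dict: "clock": time; "joints": joint angles; "dq": joint speeds; "joint_efforts": joint torques, N m; "position": TCP position; "ee_rot": TCP orientation; "force": force on the tool from outside, world axes, zero at the start; "ft_torque": the same for the moment, N m; "width": opening from 0.0 (shut) to 1.0 (fully open).
Only numpy, scipy, OpenCV 4.12 (cv2) and the standard library are available. Lean on these libraries where they do the work, as an engineer would, in place of code of your own. Each camera call takes 0.05 s, during which the arm holds its last target.

## Task

Take a test reading on the tilted plate: first twist the start knob on the tester clockwise to its stop and let go so that it springs back by itself, then take the pen probe out of its stand and hold its tip on the centre of the ringed cross on the test piece, the probe square to the sloping surface, pressing lightly so that the sprung tip is pushed in about half way. Finish while still holding the probe there in the gripper; do not shift the plate, and leave the marker, bolt and slug lying about where they are.

Things in the scene. Friction and masses are not known exactly. Their poses are not given: they have to be found in the camera images.
- tester: readout unit of the contact tester: grey box 110 x 150 x 42 mm (x, y, z) fixed to the bench, with a blank grey screen in a black frame on top at its +y half and the start knob on top at its -y half; origin at the centre of its underside, z up. It stands to the left or to the right of the probe stand
- start_knob (a joint): angle of the sprung start knob in rad: 0 at rest, 1.0 at its stop; grows as the knob is turned clockwise seen from above. A return spring (about 0.04 N m at rest, 0.16 N m at the stop) brings it back to 0 when let go
- knob_top (a point): centre of the top of the knob, on its vertical axis, 73 mm above the bench; the frame turns with the knob. The grip is an upright bar 40 mm long along this frame's x, 14 mm wide along y; its top 24 mm stand above a round skirt of 42 mm diameter (skirt top 49 mm above the bench, tester top 42 mm)
- stand: probe stand: bright steel block 46 x 46 x 60 mm high with low feet 10 mm high on two opposite sides (98 mm over the feet, along its x), fixed to the bench; origin at the centre of its underside; a vertical 18 mm through hole in its centre holds the probe
- probe: pen probe, about 130 g, 125 mm long over all, standing upright in the stand. Origin on its axis at the shoulder, which rests on the stand's top (60 mm above the bench); z runs along the axis away from the tip. Above the shoulder a round black grip, 24 mm diameter, 75 mm long (z = 0 to 75 mm); below it a 15 mm diameter steel nose down to z = -40 mm, out of which the sprung tip reaches to z = -50 mm
- probe_tip (a point): foremost point of the probe's sprung round tip (8 mm diameter); z as for the probe; moves with the tip
- probe_plunger (a joint): how far the probe's sprung tip is pushed in, in m: 0 free, 0.008 fully in; spring 600 N/m with 1.2 N preload (3.6 N at half way)
- angle_base: base of the adjustable angle plate: dark steel, 130 x 96 x 12 mm, fixed to the bench; origin at the centre of its underside; its x points from the hinge edge (low) to the raised edge. It stands on the other side of the stand from the tester
- tilt_plate (a joint): slope of the tilting plate in rad, 0 is level, set between 0.15 and 0.45 and locked by stiff friction (it yields only to hard pushes); the plate hinges about the base's y direction at x = -55 mm, 22 mm above the bench, its +x edge raised. It is 120 mm long, 78 mm wide, with the test piece (80 x 66 mm) strapped on it at both ends
- mark (a point): centre of the ringed cross (16 mm ring, 24 mm cross lines) on the top face of the bright steel test piece; z is the outward normal of the sloping face, x runs up the slope
- paint_marker: bystander: black marker pen, 132 x 16 mm, lying; origin at the centre of its underside
- bolt: bystander: hex bolt 59 x 22 x 20 mm, lying; origin at the centre of its underside
- slug: bystander: brass block 28 x 28 x 24 mm; origin at the centre of its underside
Mind the look-alikes: they are no part of the job. There is more than one size of the probe; the one meant has the size given above.

How it is judged:
By the outcome, as a careful person would: the job done as asked, in the order asked, and still so for the second after the job is handed in, while the arm keeps its last pose, push and grip.
It also fails if it takes over 50 s, if anything falls off the work surface, if the arm or the gripper's body presses on something with over 40 N, if the wrist force passes 120 N, or if a joint passes its speed limit or range.

## Working session

There is one attempt and no reset: what is moved stays moved. The work goes in short steps, Python scripts to look and compute and a tool call to move; the robot and the scene stay as the last step left them, time stands still between calls to the robot, and variables do not carry over. Pictures are saved under pics/ and viewed, and the job is handed in when it is done.

Besides the shell and the picture viewer there is one more tool, called after "Emit:" by a JSON object that holds its "api" and its "payload". apply_moves: Moves the arm, as the interface text tells. Its arguments: {"type":"object","properties":{"commands":{"type":"array","items":{"type":"array","items":{"type":"number"}}},"claw":{"type":"number"},"newtons":{"type":"number"}},"required":["commands"]}

```bash
ls; mkdir -p pics; python3 - <<'E'
from cell import arm, vision
import cv2, numpy as np
s=arm.observe(); print(s)
for n in ("scene","top","wrist"):
    p,d=vision.get_image(n); c=vision.get_calibration(n)
    cv2.imwrite(f"pics/{n}0.png",p[:,:,::-1]); np.savez(f"pics/{n}0.npz",p=p,d=d,**{k:np.array(v) for k,v in c.items()})
    print(n,c)
E
```

```text
pics
{'clock': 0.0, 'joints': array([ 1.06538963,  0.43524272,  0.02499108,  1.57408312, -0.01160983,
        1.13400951, -0.07513358]), 'dq': array([-0.00015158,  0.00178503,  0.00154708, -0.00067358, -0.00020919,
        0.00022247, -0.00017604]), 'joint_efforts': array([-1.06151205e-03, -6.67854524e+01,  9.84310247e-01, -3.14449811e+01,
       -6.06885902e-02,  4.30893211e-02,  1.37291195e-04]), 'position': array([ 0.2447586 , -0.57456486,  0.2479383 ]), 'ee_rot': array([-2.62018667e+00,  1.73189622e+00,  2.20898945e-03]), 'force': array([-0.06468796,  0.03977989,  0.56258433]), 'ft_torque': array([-0.05524863, -0.01476113,  0.01721641]), 'width': 0.9979534307107891}
scene {'K': array([[457.48091941,   0.        , 312.85545316],
       [  0.        , 457.48091941, 238.5964435 ],
       [  0.        ,   0.        ,   1.        ]]), 'D': array([-0.0119982,  0.       ,  0.       ,  0.       ,  0.       ]), 'R': array([[-0.62563413, -0.77987232,  0.01952168],
       [-0.51131884,  0.39103721, -0.76527312],
       [ 0.58918162, -0.48876278, -0.64340964]]), 't': array([0.36052752, 0.344
[... 210 characters left out ...]
  0.        ,  0.        ,  0.        ,  0.        ]), 'R': array([[-0.00656495, -0.99971056, -0.02314498],
       [-0.98673638,  0.01023051, -0.16200816],
       [ 0.16219806,  0.02177442, -0.98651795]]), 't': array([0.01057698, 0.56776692, 1.64037701])}
wrist {'K': array([[335.11420489,   0.        , 321.56497079],
       [  0.        , 335.11420489, 241.28659488],
       [  0.        ,   0.        ,   1.        ]]), 'D': array([0.00926784, 0.        , 0.        , 0.        , 0.        ]), 'R': array([[ 0.39171237, -0.92008705, -0.00110953],
       [-0.88245833, -0.37603334,  0.28260613],
       [-0.26043946, -0.1097212 , -0.95923539]]), 't': array([-0.62376525, -0.03428833,  0.39161675])}
```

View pics/scene0.png

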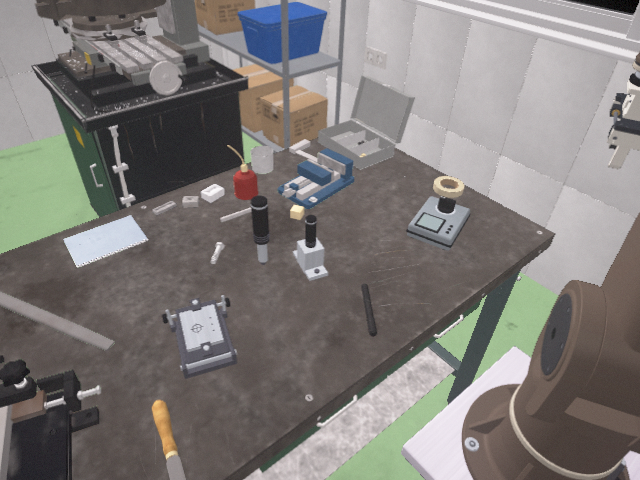

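View pics/top0.png

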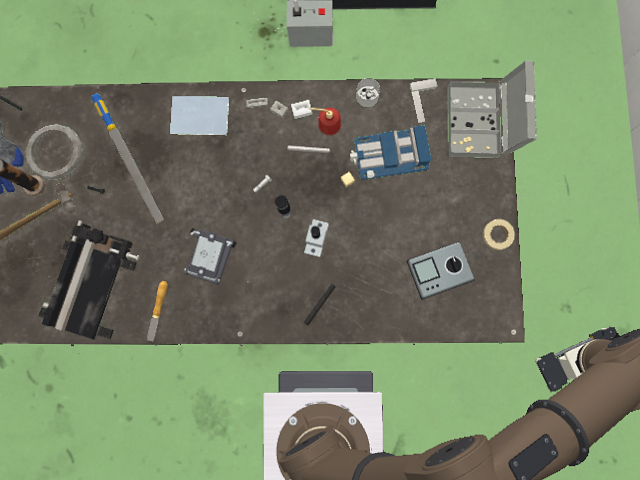

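View pics/wrist0.png

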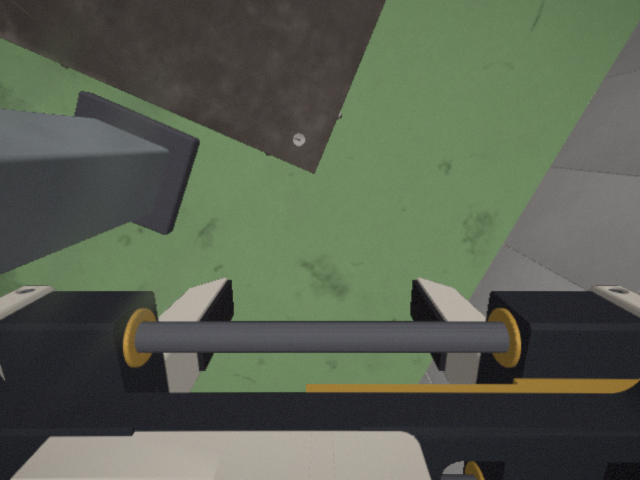

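```bash
cat > h.py <<'E'
import numpy as np, cv2
from scipy.spatial.transform import Rotation as Rot
def load(f):
    z=np.load(f); return z
def cloud(z):
    d=z['d'];h,w=d.shape
    uv=np.stack(np.meshgrid(np.arange(w),np.arange(h)),-1).reshape(-1,1,2).astype(float)
    n=cv2.undistortPoints(uv,z['K'],z['D']).reshape(h,w,2)
    P=np.dstack([n,np.ones((h,w))])*d[...,None]
    X=(P-z['t'])@z['R']
    X[d<=0]=np.nan
    return X
def ray(z,u,v):
    n=cv2.undistortPoints(np.array([[[u,v]]],float),z['K'],z['D'])[0,0]
    return -z['R'].T@z['t'], z['R'].T@np.array([n[0],n[1],1.])
def atz(z,u,v,h):
    c,r=ray(z,u,v); return c+r*(h-c[2])/r[2]
def proj(z,X):
    return cv2.projectPoints(np.array(X,float).reshape(-1,1,3),cv2.Rodrigues(z['R'])[0],z['t'],z['K'],z['D'])[0].reshape(-1,2)
def shot(n,tag):
    from cell import vision,arm
    c=vision.get_calibration(n); s=arm.observe(); p,d=vision.get_image(n)
    cv2.imwrite(f"pics/{n}{tag}.png",p[:,:,::-1]); np.savez(f"pics/{n}{tag}.npz",p=p,d=d,pos=s['position'],rot=s['ee_rot'],**{k:np.array(v) for k,v in c.items()})
    return load(f"pics/{n}{tag}.npz")
E
python3 - <<'E'
from h import *
np.set_printoptions(precision=4,suppress=True)
z=load('pics/top0.npz');X=cloud(z)
for nm,u,v in [('knob',453,265),('screen',427,271),('probe',315,231),('stand',318,248),('big',282,203),('mark',205,254),('ring',499,222),('ringhole',499,234),('marker',320,304),('slug',347,180),('bolt',262,183),('bench',350,220),('vise',395,150),('machine',90,270)]:
    print(nm,X[v,u])
z=load('pics/scene0.npz');X=cloud(z)
for nm,u,v in [('ring',448,182),('ringlow',446,205),('knob?',447,207),('probe',311,217),('big',260,200),('mark',197,328)]: print(nm,X[v,u])
p=cv2.imread('pics/top0.png')[160:340,170:530]; cv2.imwrite('pics/topc.png',cv2.resize(p,None,fx=2.2,fy=2.2,interpolation=cv2.INTER_CUBIC))
p=cv2.imread('pics/scene0.png')[160:390,140:490]; cv2.imwrite('pics/scenec.png',cv2.resize(p,None,fx=2.2,fy=2.2,interpolation=cv2.INTER_CUBIC))
E
```

```text
knob [ 0.4825 -0.3498  0.0691]
screen [ 0.4704 -0.285   0.0388]
probe [0.5662 0.0135 0.136 ]
stand [0.5397 0.009  0.0135]
big [0.6315 0.0953 0.178 ]
mark [0.5204 0.3138 0.0541]
ring [ 0.6058 -0.491   0.0216]
ringhole [ 0.5746 -0.493   0.0076]
marker [0.386  0.0046 0.01  ]
slug [ 0.7281 -0.0733  0.0272]
bolt [0.7257 0.1653 0.0147]
bench [ 0.6209 -0.0809 -0.0055]
vise [ 0.8022 -0.2054  0.0627]
machine [0.4811 0.6358 0.0369]
ring [ 0.5911 -0.51    0.0079]
ringlow [ 0.4828 -0.3487  0.0593]
knob? [ 0.4803 -0.3515  0.0533]
probe [0.5711 0.0125 0.1351]
big [0.633 0.097 0.18 ]
mark [0.5202 0.3189 0.0517]
```

View pics/topc.png

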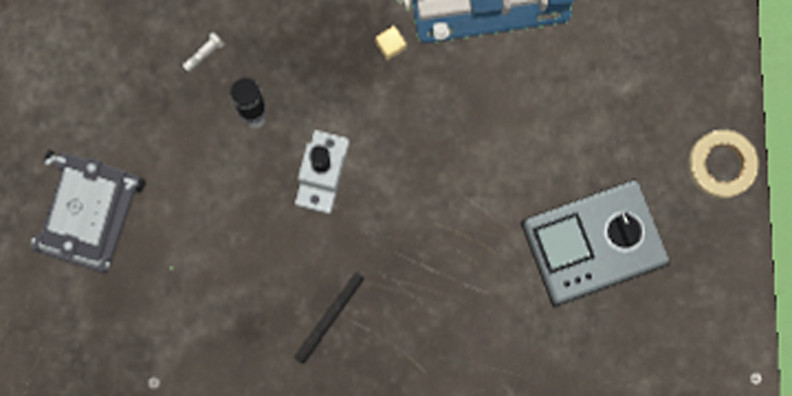

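View pics/scenec.png

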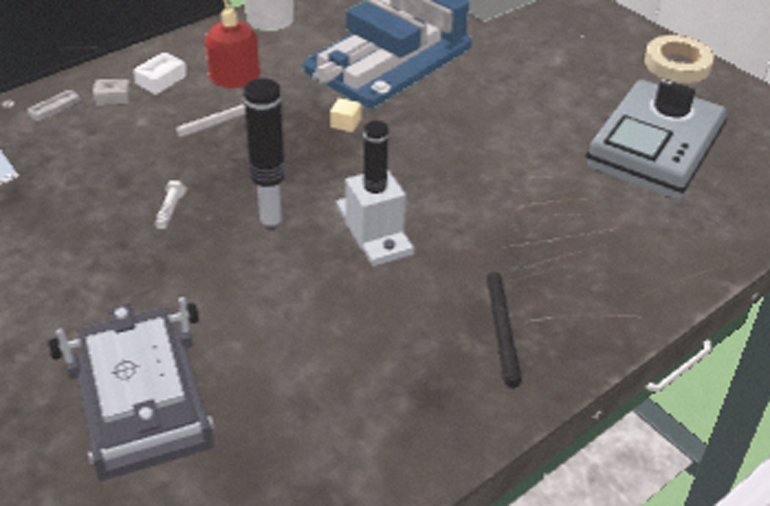

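```bash
cat >> h.py <<'E'
def toolcam(z,pos,rot):
    R=Rot.from_rotvec(rot).as_matrix(); C=-z['R'].T@z['t']
    return R.T@(C-pos), R.T@z['R'].T   # cam pos in tool, cam axes (cols) in tool
def rows(goal_p,goal_R,start=None,n=None,vmax=4.5,wmax=0.14):
    """straight-line rows from current measured (or start) pose"""
    from cell import arm
    if start is None:
        s=arm.observe(); p0=s['position'];R0=Rot.from_rotvec(s['ee_rot'])
    else: p0,R0=start
    d=goal_p-p0; w=(R0.inv()*goal_R).as_rotvec()
    if n is None: n=int(max(np.ceil(np.linalg.norm(d)*100/vmax),np.ceil(np.linalg.norm(w)/wmax),1))
    out=[]
    for i in range(n):
        Ri=R0*Rot.from_rotvec(w*i/n)
        out.append(np.r_[Ri.inv().apply(d/n)*100,w/n])
    return np.array(out)
def down(yaw):
    "tool z down, tool x at world angle yaw"
    x=np.array([np.cos(yaw),np.sin(yaw),0]);zz=np.array([0,0,-1.]);return Rot.from_matrix(np.c_[x,np.cross(zz,x),zz])
E
python3 - <<'E'
from h import *
from cell import arm
np.set_printoptions(precision=4,suppress=True)
z=load('pics/wrist0.npz');s=arm.observe()
print(toolcam(z,s['position'],s['ee_rot']), Rot.from_rotvec(s['ee_rot']).as_matrix())
z=load('pics/top0.npz');X=cloud(z)
print(X[256:276:2,444:464:2,2])
# view pose: TCP offset
yaw=np.arctan2(-.92,.391)
C,A=toolcam(load('pics/wrist0.npz'),s['position'],s['ee_rot'])
R=down(yaw)
# tcp so that optical axis hits knob with tcp z=.24
t=np.array([0,0,0.]);
f=R.apply(A[:,2]);c=R.apply(C)
h=.24+c[2]-.07; hit=c+f*h/-f[2]
p=np.array([.478,-.352,0])-hit; p[2]=.24
print(p, hit); print(rows(p,R))
E
```

```text
(array([-0.0006, -0.0776, -0.1365]), array([[ 1.    , -0.0002, -0.    ],
       [ 0.0002,  0.9593,  0.2825],
       [-0.0001, -0.2825,  0.9593]])) [[ 0.3919 -0.92   -0.0005]
 [-0.92   -0.3919  0.001 ]
 [-0.0012  0.0001 -1.    ]]
[[0.0418 0.049  0.0417 0.0406 0.0433 0.073  0.0492 0.0383 0.0473 0.0457]
 [0.052  0.0525 0.046  0.0615 0.0732 0.0715 0.0748 0.0427 0.0496 0.0429]
 [0.045  0.0374 0.0474 0.0524 0.0738 0.0779 0.077  0.0461 0.0401 0.0403]
 [0.0409 0.0421 0.0513 0.0506 0.0722 0.0684 0.0738 0.0497 0.0555 0.0457]
 [0.0426 0.0431 0.0487 0.0499 0.0587 0.0737 0.0685 0.0701 0.056  0.045 ]
 [0.0451 0.0424 0.0506 0.0469 0.0468 0.065  0.0814 0.0611 0.0515 0.0402]
 [0.0402 0.0393 0.0517 0.0515 0.0532 0.0652 0.0737 0.0724 0.0728 0.0496]
 [0.037  0.0407 0.0474 0.0555 0.0498 0.0621 0.0704 0.0633 0.039  0.0447]
 [0.0489 0.0425 0.0402 0.0473 0.042  0.0503 0.0467 0.0446 0.0479 0.0501]
 [0.0444 0.0361 0.0431 0.0403 0.0473 0.035  0.0442 0.043  0.0384 0.0496]]
[ 0.4899 -0.3476  0.24  ] [-0.0119 -0.0044 -0.17  ]
[[-1.4106 -3.9307  0.1028  0.      0.0001  0.0001]
 [-1.411  -3.9305  0.1026  0.      0.0001  0.0001]
 [-1.4114 -3.9304  0.1025  0.      0.0001  0.0001]
 [-1.4119 -3.9302  0.1023  0.      0.0001  0.0001]
 [-1.4123 -3.9301  0.1021  0.      0.0001  0.0001]
 [-1.4127 -3.9299  0.102   0.      0.0001  0.0001]
 [-1.4132 -3.9298  0.1018  0.      0.0001  0.0001]
 [-1.4136 -3.9296  0.1017  0.      0.0001  0.0001]]
```

Emit:
{"api": "apply_moves", "payload": {"commands": [[-1.4,-3.9,0.1,0,0,0],[-1.4,-3.9,0.1,0,0,0],[-1.4,-3.9,0.1,0,0,0],[-1.4,-3.9,0.1,0,0,0],[-1.4,-3.9,0.1,0,0,0]]}}

```text
clock: 0.65
position: [0.3978, -0.4328, 0.2435]
ee_rot: [2.621, -1.732, -0.0]
force: [0.5, -0.7, -0.3]
width: 0.999
```

Emit:
{"api": "apply_moves", "payload": {"commands": [[-1.4,-3.9,0.1,0,0,0],[-1.4,-3.9,0.1,0,0,0],[-1.4,-3.9,0.1,0,0,0],[0,0,0,0,0,0],[0,0,0,0,0,0]]}}

```text
clock: 1.15
position: [0.4887, -0.3486, 0.2403]
ee_rot: [2.623, -1.729, -0.001]
force: [-0.7, -0.2, -0.3]
width: 1.004
```

```bash
python3 - <<'E'
from h import *
z=shot('wrist','1'); print(z['pos'],z['rot'])
E
```

```text
[ 0.48865448 -0.34863102  0.24030696] [ 2.62307264e+00 -1.72886445e+00 -1.34498049e-03]
```

View pics/wrist1.png

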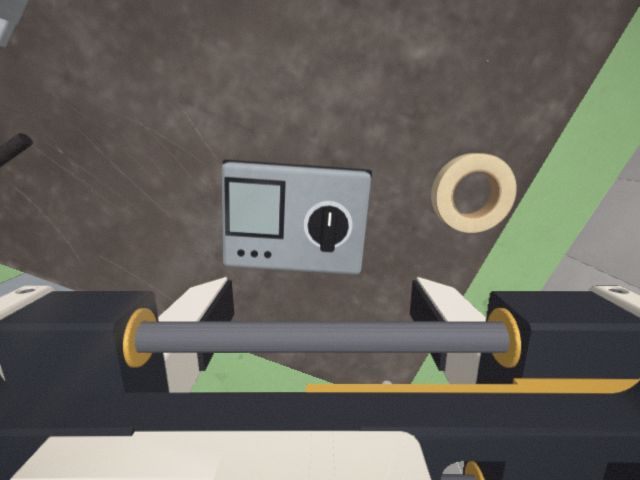

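```bash
python3 - <<'E'
from h import *
np.set_printoptions(precision=4,suppress=True)
z=load('pics/wrist1.npz');X=cloud(z)
p=z['p'][190:265,285:375,::-1]; cv2.imwrite('pics/k1.png',cv2.resize(p,None,fx=7,fy=7,interpolation=cv2.INTER_CUBIC))
# depth: points higher than .06 near knob
W=X[180:270,270:390].reshape(-1,3); 
for lo,hi in((.060,.085),):
    m=(W[:,2]>lo)&(W[:,2]<hi); Q=W[m]; c=Q[:,:2].mean(0); e,v=np.linalg.eigh(np.cov((Q[:,:2]-c).T)); print(m.sum(),c,np.median(Q[:,2]),np.sqrt(e),np.degrees(np.arctan2(v[1,1],v[0,1])))
print('bench',np.nanmedian(X[60:130,200:400,2]),'tester top',np.nanmedian(X[180:230,235:275,2]))
# skirt centre via light ring ellipse
g=cv2.cvtColor(z['p'],cv2.COLOR_RGB2GRAY)
# tester corners at z=.042
for u,v in((225,161),(371,170),(361,272),(224,265)): print(atz(z,u,v,.042))
E
```

```text
626 [ 0.4897 -0.3539] 0.07314242437319972 [0.004  0.0117] -160.915289788549
bench 0.00037182171188234386 tester top 0.045101191350128786
[ 0.5068 -0.238   0.042 ]
[ 0.555  -0.3721  0.042 ]
[ 0.4542 -0.4086  0.042 ]
[ 0.404  -0.2713  0.042 ]
```

View pics/k1.png

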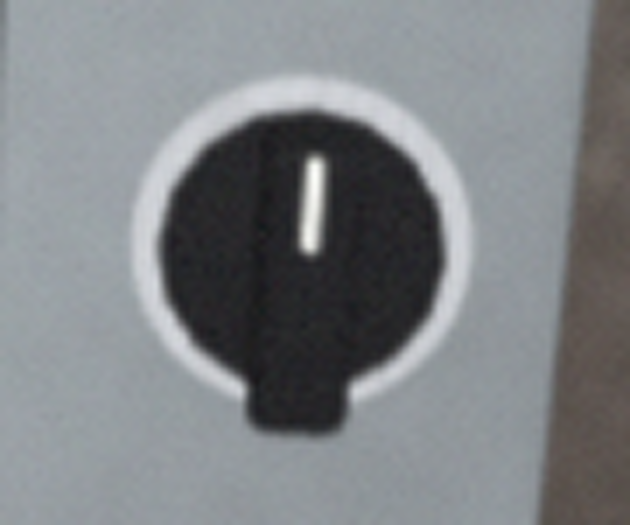

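```bash
python3 - <<'E'
from h import *
np.set_printoptions(precision=4,suppress=True)
z=load('pics/wrist1.npz')
print('ring@42',atz(z,328.3,225,.042)); a=atz(z,330.3,212.1,.073);b=atz(z,329.1,226,.073);e=atz(z,327.7,250.8,.073)
print(a,b,e,np.degrees(np.arctan2(*(a-b)[1::-1])),np.degrees(np.arctan2(*(a-e)[1::-1])))
for yaw in (18.,19.,20):
  y=np.radians(yaw);u=np.array([np.cos(y),np.sin(y)]);print(yaw,e[:2]+.02*u)
z=load('pics/wrist0.npz')
zt=load('pics/top0.npz');print('top',atz(zt,454,265,.073))
zs=load('pics/scene0.npz');print('scene proj of',proj(zs,[[.484,-.352,.073]]),proj(zt,[[.484,-.352,.073]]))
cv2.imwrite('pics/ts.png',np.hstack([cv2.resize(z_['p'][v-30:v+30,u-40:u+40,::-1],(400,300),interpolation=cv2.INTER_CUBIC) for z_,u,v in ((zt,454,265),(zs,447,205))]))
E
```

```text
ring@42 [ 0.4878 -0.3558  0.042 ]
[ 0.5064 -0.3491  0.073 ] [ 0.4939 -0.3533  0.073 ] [ 0.4711 -0.3618  0.073 ] 18.777934038222735 19.851492136314242
18.0 [ 0.4901 -0.3556]
19.0 [ 0.49   -0.3553]
20 [ 0.4899 -0.355 ]
top [ 0.482  -0.3517  0.073 ]
scene proj of [[447.5978 199.8058]] [[454.0902 264.2559]]
```

View pics/ts.png

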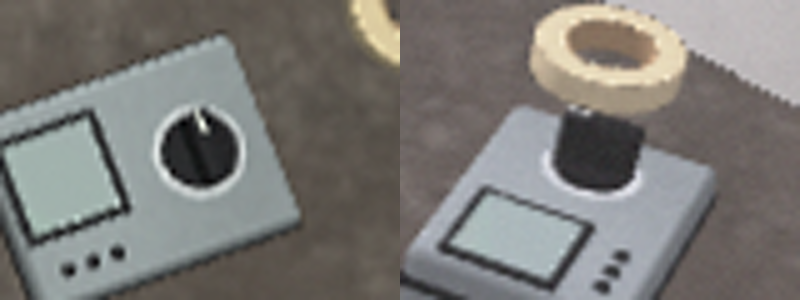

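```bash
python3 - <<'E'
from h import *
np.set_printoptions(precision=4,suppress=True)
print(rows(np.array([.489,-.3548,.16]),down(np.radians(-71))))
E
```

```text
[[0.2464 0.0243 4.0213 0.0005 0.0001 0.0356]
 [0.2469 0.0177 4.0213 0.0005 0.0001 0.0356]]
```

Emit:
{"api": "apply_moves", "payload": {"commands": [[0.25,0.02,4,0,0,0.036],[0.25,0.02,4,0,0,0.036],[0,0,0,0,0,0],[0,0,0,0,0,0]]}}

```text
clock: 1.6
position: [0.4885, -0.3555, 0.1611]
ee_rot: [2.555, -1.826, -0.002]
force: [1.2, 0.0, 0.9]
width: 1.001
```

```bash
python3 - <<'E'
from h import *
z=shot('wrist','2'); print(z['pos'],z['rot'])
p=z['p'][:,:,::-1].copy()
for q in proj(z,[[.489,-.3548,.073]]): cv2.drawMarker(p,tuple(int(round(a)) for a in q),(0,0,255),0,8)
cv2.imwrite('pics/w2m.png',p)
E
```

```text
[ 0.4885444  -0.35548682  0.16108591] [ 2.55540774e+00 -1.82630553e+00 -2.08617320e-03]
```

View pics/w2m.png

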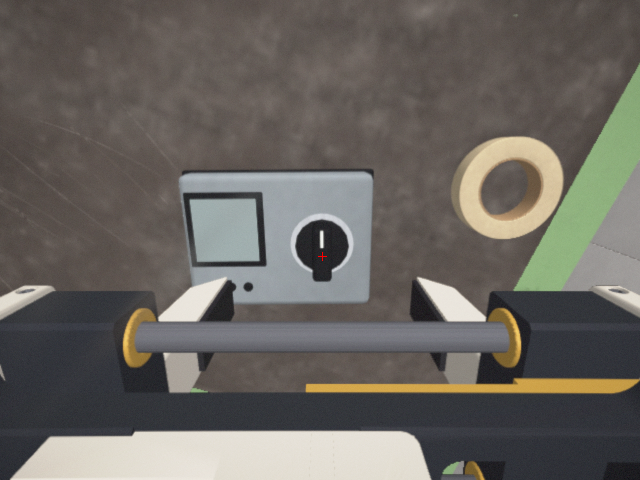

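```bash
python3 - <<'E'
from h import *
np.set_printoptions(precision=4,suppress=True)
z=load('pics/wrist2.npz'); p=z['p'][205:295,277:367,::-1]
cv2.imwrite('pics/k2.png',cv2.resize(p,None,fx=6,fy=6,interpolation=cv2.INTER_CUBIC))
X=cloud(z);W=X[200:290,280:370].reshape(-1,3);m=(W[:,2]>.064)&(W[:,2]<.09);Q=W[m]
y=np.radians(19);u=np.array([np.cos(y),np.sin(y)]);n=np.array([-u[1],u[0]])
for d in(u,n):print(np.percentile(Q[:,:2]@d,[0,2,50,98,100]))
print(np.array([.489,-.3548])@u,np.array([.489,-.3548])@n,np.median(Q[:,2]))
E
```

```text
[0.3269 0.3283 0.3481 0.3659 0.3663]
[-0.5013 -0.5005 -0.494  -0.4876 -0.487 ]
0.3468470022666667 -0.4946728181521872 0.07321579630746158
```

View pics/k2.png

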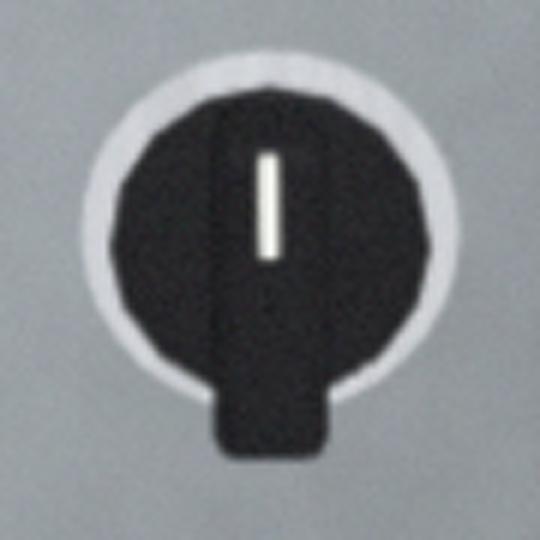

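```bash
python3 - <<'E'
from h import *
np.set_printoptions(precision=4,suppress=True)
y=np.radians(19);u=np.array([np.cos(y),np.sin(y)]);n=np.array([-u[1],u[0]]);c=.3467*u-.494*n;print(c)
print(rows(np.r_[c,.076],down(np.radians(-71)),n=4))
E
```

```text
[ 0.4886 -0.3542]
[[-0.0458  0.0124  2.1574 -0.0001 -0.0003 -0.0004]
 [-0.0451  0.0121  2.1574 -0.0001 -0.0003 -0.0004]
 [-0.0444  0.0117  2.1574 -0.0001 -0.0003 -0.0004]
 [-0.0437  0.0114  2.1574 -0.0001 -0.0003 -0.0004]]
```

Emit:
{"api": "apply_moves", "payload": {"commands": [[-0.05,0.01,2.4,0,0,0],[-0.05,0.01,2.4,0,0,0],[-0.05,0.01,2,0,0,0],[-0.04,0,1.6,0,0,0],[0,0,0,0,0,0]]}}

```text
clock: 2.15
position: [0.4886, -0.3531, 0.0771]
ee_rot: [2.557, -1.825, -0.0]
force: [-0.1, 0.6, 0.2]
width: 1.001
```

Emit:
{"api": "apply_moves", "payload": {"commands": [[0,0,0,0,0,0],[0,0,0,0,0,0],[0,0,0,0,0,0],[0,0,0,0,0,0],[0,0,0,0,0,0]], "claw": 1, "newtons": 25}}

```text
clock: 2.65
position: [0.4889, -0.3529, 0.0772]
ee_rot: [2.557, -1.825, 0.001]
force: [1.0, 0.2, 0.5]
width: 0.616
```

Emit:
{"api": "apply_moves", "payload": {"commands": [[0,0,0,0,0,0],[0,0,0,0,0,0],[0,0,0,0,0,0],[0,0,0,0,0,0],[0,0,0,0,0,0]]}}

```text
clock: 3.15
position: [0.489, -0.3535, 0.0768]
ee_rot: [2.556, -1.825, 0.002]
force: [3.8, -14.2, -8.7]
width: 0.18
```

Emit:
{"api": "apply_moves", "payload": {"commands": [[0,0,0,0,0,0],[0,0,0,0,0,0],[0,0,0,0,0,0]]}}

```text
clock: 3.45
position: [0.4894, -0.3548, 0.0769]
ee_rot: [2.555, -1.826, 0.005]
force: [3.0, -6.2, -3.9]
width: 0.151
```

Emit:
{"api": "apply_moves", "payload": {"commands": [[0.1,0,0,0,0,0.1],[0,0,0,0,0,0.1],[0,0,0,0,0,0.1],[0,0,0,0,0,0.1],[0,0,0,0,0,0.1]]}}

```text
clock: 3.95
position: [0.4894, -0.3559, 0.0769]
ee_rot: [2.019, -2.406, 0.005]
force: [2.1, -7.4, -4.8]
width: 0.15
```

```bash
python3 - <<'E'
from h import *
from cell import arm
s=arm.observe();print({k:np.round(v,3) for k,v in s.items()}); x=Rot.from_rotvec(s['ee_rot']).as_matrix()[:,0];print(np.degrees(np.arctan2(x[1],x[0])))
E
```

```text
{'clock': np.float64(3.95), 'joints': array([ 0.48 ,  0.586,  0.086,  1.805, -0.067,  0.75 , -1.145]), 'dq': array([-0.187,  0.005,  0.275,  0.017, -0.219, -0.008, -0.794]), 'joint_efforts': array([ -1.08 , -72.059,  -1.243, -21.738,  -0.764,   1.948,   1.54 ]), 'position': array([ 0.489, -0.356,  0.077]), 'ee_rot': array([ 2.019, -2.406,  0.005]), 'force': array([ 2.073, -7.371, -4.757]), 'ft_torque': array([-1.417, -0.499,  0.112]), 'width': np.float64(0.15)}
-99.98859892808358
```

Emit:
{"api": "apply_moves", "payload": {"commands": [[0.05,0,0,0,0,0.1],[0,0,0,0,0,0.1],[0,0,0,0,0,0.1],[0,0,0,0,0,0.1],[0,0,0,0,0,0.05]]}}

```text
clock: 4.45
position: [0.4891, -0.3568, 0.0769]
ee_rot: [1.432, -2.796, 0.006]
force: [0.1, -7.1, -4.9]
width: 0.148
```

```bash
cat > st.py <<'E'
from h import *
from cell import arm
np.set_printoptions(precision=4,suppress=True)
s=arm.observe();M=Rot.from_rotvec(s['ee_rot']).as_matrix();x=M[:,0]
print(s['clock'],s['position'],'F',s['force'],'T',s['ft_torque'],'w',s['width'],'yaw',np.degrees(np.arctan2(x[1],x[0])),'z',M[:,2]);print(s['joints'],s['joint_efforts'])
E
python3 st.py
```

```text
4.45 [ 0.4891 -0.3568  0.0769] F [ 0.1018 -7.1263 -4.8739] T [-1.5762 -0.2418  0.1788] w 0.14817583355965883 yaw -125.76662692302105 z [ 0.0012 -0.0038 -1.    ]
[ 0.3956  0.5917  0.2104  1.8126 -0.1677  0.7515 -1.5013] [ -2.7163 -71.388    1.1264 -21.5947  -1.3423   2.0502  -0.0123]
```

Emit:
{"api": "apply_moves", "payload": {"commands": [[0,0,0,0,0,0.05],[0,0,0,0,0,0.04],[0,0,0,0,0,0],[0,0,0,0,0,0]]}}

```text
clock: 4.85
position: [0.4891, -0.3568, 0.0769]
ee_rot: [1.311, -2.854, 0.006]
force: [0.8, -8.1, -4.9]
width: 0.153
```

```bash
python3 st.py
```

```text
4.85 [ 0.4891 -0.3568  0.0769] F [ 0.8397 -8.076  -4.8733] T [-1.6631 -0.2583  0.6093] w 0.15320628450255447 yaw -130.65841997993894 z [ 0.001  -0.0041 -1.    ]
[ 0.3793  0.5934  0.2342  1.8141 -0.1868  0.7525 -1.5691] [ -3.2384 -71.0402   1.999  -21.4846  -1.8078   2.0987  -0.6316]
```

Emit:
{"api": "apply_moves", "payload": {"commands": [[0,0,0,0,0,0],[0,0,0,0,0,0],[0,0,0,0,0,0],[0,0,0,0,0,0],[0,0,0,0,0,0]], "claw": -1}}

```text
clock: 5.35
position: [0.4887, -0.3534, 0.0766]
ee_rot: [1.312, -2.854, -0.002]
force: [-0.0, -0.1, -0.5]
width: 0.537
```

Emit:
{"api": "apply_moves", "payload": {"commands": [[0,0,0,0,0,0],[0,0,0,0,0,0],[0,0,0,0,0,0]]}}

```text
clock: 5.65
position: [0.4887, -0.3537, 0.0765]
ee_rot: [1.312, -2.854, -0.001]
force: [0.5, 0.8, -0.4]
width: 0.799
```

```bash
python3 st.py; python3 -c "
from h import *
shot('top','3')"
```

```text
5.65 [ 0.4887 -0.3537  0.0765] F [ 0.4581  0.8138 -0.3513] T [ 0.0794  0.0001 -0.0393] w 0.7988898483159113 yaw -130.62676566297088 z [-0.0007  0.0007 -1.    ]
[ 0.3786  0.5929  0.2318  1.816  -0.1887  0.7551 -1.5697] [ -0.028  -69.1653   5.1383 -23.4189  -0.0195  -0.0554  -0.0004]
```

Emit:
{"api": "apply_moves", "payload": {"commands": [[0,0,-3,0,0,0],[0,0,-4,0,0,0],[0,0,-4.5,0,0,-0.1],[0,0,-4,0,0,-0.14],[0,0,-3,0,0,-0.14]]}}

```text
clock: 6.2
position: [0.4892, -0.3545, 0.2647]
ee_rot: [-1.834, 2.55, -0.004]
force: [1.5, -0.1, -0.2]
width: 1.0
```

```bash
python3 st.py; python3 - <<'E'
from h import *
np.set_printoptions(precision=4,suppress=True)
z=shot('wrist','4')
for f in('top0','scene0'):
    z=load(f'pics/{f}.npz');X=cloud(z)
    c=proj(z,[[.520,.315,.053]])[0].round().astype(int);print(f,c)
    r=11 if f[0]=='t' else 13
    W=X[c[1]-r:c[1]+r,c[0]-r:c[0]+r].reshape(-1,3);W=W[np.isfinite(W[:,2])];m=W.mean(0)
    A=np.c_[W[:,:2],np.ones(len(W))];co=np.linalg.lstsq(A,W[:,2],rcond=None)[0];n=np.r_[-co[:2],1];n/=np.linalg.norm(n);print(m,n,np.degrees(np.arccos(n[2])),np.std(A@co-W[:,2]))
E
```

```text
6.2 [ 0.4892 -0.3545  0.2647] F [ 1.4757 -0.1167 -0.199 ] T [ 0.0515 -0.0224 -0.024 ] w 0.99975045522959 yaw -108.54959459861666 z [ 0.0019 -0.0015 -1.    ]
[ 0.4012  0.3866  0.1932  1.6177 -0.0795  1.1426 -1.2812] [ -1.6413 -61.9474   4.1413 -30.1571  -0.3008  -0.8936  -2.7357]
top0 [205 254]
[0.5225 0.3162 0.0491] [-0.0075  0.2225  0.9749] 12.863249310916174 0.008352745325196108
scene0 [199 327]
[0.5227 0.3147 0.0506] [-0.1598  0.0543  0.9857] 9.716404832362477 0.0013597417780216762
```

View pics/wrist4.png

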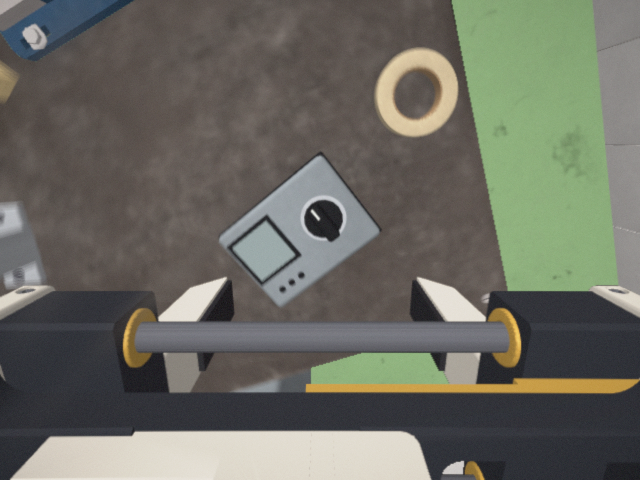

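```bash
python3 - <<'E'
from h import *
from cell import arm
np.set_printoptions(precision=4,suppress=True)
C=np.array([-.0006,-.0776,-.1365]);f=np.array([0,.2825,.9593])
R=down(np.radians(110)); c=R.apply(C);F=R.apply(f)
zt=.27;h=zt+c[2]-.13;hit=c+F*h/-F[2];p=np.array([.57,.0135,0])-hit;p[2]=zt;print(p)
s=arm.observe();p0=s['position'];y0=np.radians(-108.55);tot=np.radians(218.55)
n=27
for i in range(n):
    # translation spread over the first 20 rows from row 3
    k=1/20 if 3<=i<23 else 0
    d=(p-p0)*k*100
    y=y0+tot*i/n
    print(i,down(y).inv().apply(d).round(2), round(-tot/n,4))
E
```

```text
[0.5662 0.0128 0.27  ]
0 [0. 0. 0.] -0.1413
1 [0. 0. 0.] -0.1413
2 [0. 0. 0.] -0.1413
3 [-1.8  -0.56 -0.  ] -0.1413
4 [-1.7  -0.81 -0.  ] -0.1413
5 [-1.57 -1.04 -0.  ] -0.1413
6 [-1.41 -1.25 -0.  ] -0.1413
7 [-1.22 -1.43 -0.  ] -0.1413
8 [-1.   -1.59 -0.  ] -0.1413
9 [-0.77 -1.72 -0.  ] -0.1413
10 [-0.52 -1.81 -0.  ] -0.1413
11 [-0.26 -1.86 -0.  ] -0.1413
12 [ 0.01 -1.88 -0.  ] -0.1413
13 [ 0.27 -1.86 -0.  ] -0.1413
14 [ 0.53 -1.8  -0.  ] -0.1413
15 [ 0.78 -1.71 -0.  ] -0.1413
16 [ 1.01 -1.59 -0.  ] -0.1413
17 [ 1.22 -1.43 -0.  ] -0.1413
18 [ 1.41 -1.24 -0.  ] -0.1413
19 [ 1.57 -1.03 -0.  ] -0.1413
20 [ 1.7 -0.8 -0. ] -0.1413
21 [ 1.8  -0.55 -0.  ] -0.1413
22 [ 1.86 -0.29 -0.  ] -0.1413
23 [0. 0. 0.] -0.1413
24 [0. 0. 0.] -0.1413
25 [0. 0. 0.] -0.1413
26 [0. 0. 0.] -0.1413
```

Emit:
{"api": "apply_moves", "payload": {"commands": [[0,0,0,0,0,-0.14],[0,0,0,0,0,-0.14],[0,0,0,0,0,-0.14],[-1.8,-0.56,0,0,0,-0.14],[-1.7,-0.8,0,0,0,-0.14]]}}

```text
clock: 6.75
position: [0.4964, -0.3173, 0.2613]
ee_rot: [2.596, -1.769, -0.001]
force: [0.5, 0.4, 0.3]
width: 0.996
```

Emit:
{"api": "apply_moves", "payload": {"commands": [[-1.57,-1.04,0,0,0,-0.14],[-1.4,-1.25,0,0,0,-0.14],[-1.2,-1.43,0,0,0,-0.14],[-1,-1.6,0,0,0,-0.14],[-0.77,-1.7,0,0,0,-0.14]]}}

```text
clock: 7.25
position: [0.517, -0.2249, 0.2614]
ee_rot: [-3.046, 0.769, 0.001]
force: [0.2, -0.8, -1.3]
width: 1.001
```

Emit:
{"api": "apply_moves", "payload": {"commands": [[-0.5,-1.8,0,0,0,-0.14],[-0.26,-1.86,0,0,0,-0.14],[0,-1.9,0,0,0,-0.14],[0.27,-1.86,0,0,0,-0.14],[0.53,-1.8,0,0,0,-0.14]]}}

```text
clock: 7.75
position: [0.5378, -0.1334, 0.2614]
ee_rot: [-3.125, -0.321, 0.001]
force: [-0.2, 0.5, 0.4]
width: 0.999
```

Emit:
{"api": "apply_moves", "payload": {"commands": [[0.8,-1.7,0,0,0,-0.14],[1,-1.6,0,0,0,-0.14],[1.2,-1.4,0,0,0,-0.14],[1.4,-1.2,0,0,0,-0.14],[1.6,-1,0,0,0,-0.14]]}}

```text
clock: 8.25
position: [0.5597, -0.0427, 0.2614]
ee_rot: [-2.825, -1.373, 0.001]
force: [-0.9, 0.0, 0.2]
width: 1.0
```

Emit:
{"api": "apply_moves", "payload": {"commands": [[1.7,-0.8,0,0,0,-0.14],[1.8,-0.55,0,0,0,-0.14],[1.86,-0.3,0,0,0,-0.14],[0,0,0,0,0,-0.14],[0,0,0,0,0,-0.14]]}}

```text
clock: 8.75
position: [0.5726, 0.0124, 0.2613]
ee_rot: [-2.181, -2.26, 0.001]
force: [-0.5, -1.0, -1.0]
width: 1.0
```

```bash
python3 st.py; python3 -c "
from h import *
shot('wrist','5')"
```

```text
8.75 [0.5726 0.0124 0.2613] F [-0.5269 -0.9969 -0.9677] T [ 0.1199 -0.1382 -0.0239] w 1.0003000250915108 yaw 92.04400760629568 z [-0.0007  0.0002 -1.    ]
[ 0.3501  0.4198 -0.6496  1.6451  0.2708  1.1691  1.2419] [ -2.8077 -60.0284  -7.7573 -30.8474  -0.4345  -0.0658  -2.7082]
```

View pics/wrist5.png

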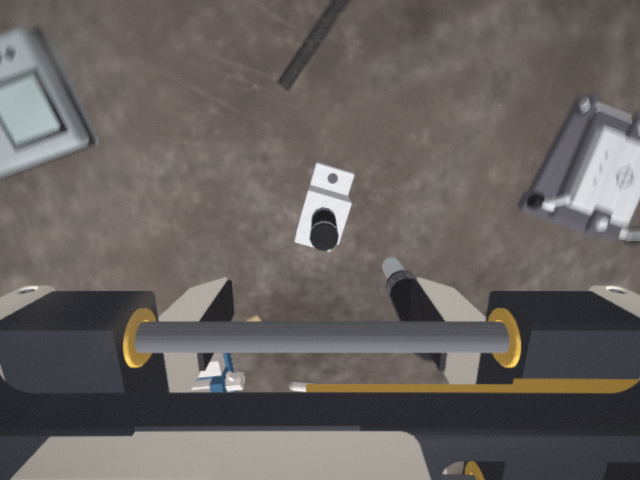

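```bash
python3 - <<'E'
from h import *
np.set_printoptions(precision=4,suppress=True)
z=load('pics/wrist5.npz'); p=z['p'][160:290,270:420,::-1]
cv2.imwrite('pics/k5.png',cv2.resize(p,None,fx=5,fy=5,interpolation=cv2.INTER_CUBIC))
X=cloud(z);W=X[190:270,290:360].reshape(-1,3);m=(W[:,2]>.125)&(W[:,2]<.15);Q=W[m]
print(m.sum(),Q.mean(0),np.percentile(Q,[2,50,98],axis=0), 'bench',np.nanmedian(X[60:120,380:480,2]))
W=X[250:290,370:430].reshape(-1,3);print('big',W[np.nanargmax(W[:,2])],)
for t in('top0','scene0'):
    zz=load(f'pics/{t}.npz');X=cloud(zz); 
    m=(abs(X[...,0]-.635)<.04)&(abs(X[...,1]-.1)<.04)&(X[...,2]>.16)&(X[...,2]<.25); print(t,'big',m.sum(),X[m].mean(0),X[m].min(0),X[m].max(0))
    m=(abs(X[...,0]-.57)<.03)&(abs(X[...,1]-.013)<.03)&(X[...,2]>.12)&(X[...,2]<.25); print(t,'probe',m.sum(),X[m].mean(0),X[m].min(0),X[m].max(0))
E
```

```text
687 [0.57   0.0151 0.135 ] [[0.5598 0.0047 0.1287]
 [0.5698 0.0151 0.1355]
 [0.5813 0.0259 0.1368]] bench 0.00024913618067211947
big [0.5605 0.0619 0.255 ]
top0 big 153 [0.6352 0.0977 0.1792] [0.6197 0.0822 0.1608] [0.6529 0.1131 0.1901]
top0 probe 73 [0.5692 0.0146 0.1342] [0.5584 0.0033 0.1204] [0.5823 0.0266 0.1452]
scene0 big 246 [0.6308 0.103  0.1747] [0.6178 0.0836 0.16  ] [0.6527 0.1159 0.1824]
scene0 probe 118 [0.5666 0.0186 0.1317] [0.5565 0.0047 0.1203] [0.5831 0.0278 0.1377]
```

View pics/k5.png

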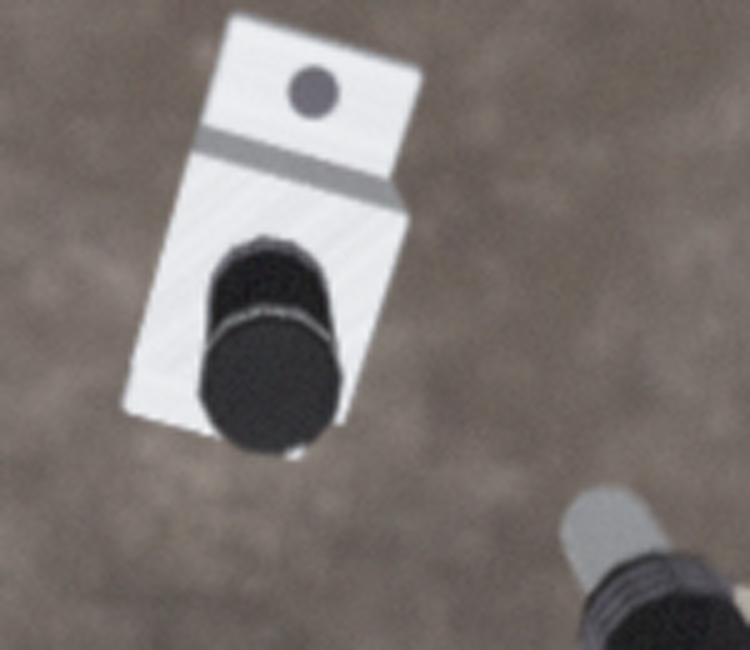

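```bash
python3 - <<'E'
from h import *
np.set_printoptions(precision=4,suppress=True)
z=load('pics/wrist5.npz');print(atz(z,324.2,236,.1355))
R=down(np.radians(115));print(rows(np.array([.5698,.015,.24]),R))
print(rows(np.array([.5698,.015,.099]),R,start=(np.array([.5698,.015,.24]),R)))
E
```

```text
[0.5699 0.0155 0.1355]
[[ 0.1114 -0.0892  0.7083 -0.0003 -0.     -0.131 ]
 [ 0.1221 -0.0741  0.7083 -0.0003 -0.     -0.131 ]
 [ 0.1307 -0.0577  0.7083 -0.0003 -0.     -0.131 ]]
[[0.    0.    3.525 0.    0.    0.   ]
 [0.    0.    3.525 0.    0.    0.   ]
 [0.    0.    3.525 0.    0.    0.   ]
 [0.    0.    3.525 0.    0.    0.   ]]
```

Emit:
{"api": "apply_moves", "payload": {"commands": [[0.12,-0.09,0.7,0,0,-0.13],[0.12,-0.07,0.7,0,0,-0.13],[0.13,-0.06,0.7,0,0,-0.13],[0,0,0,0,0,0],[0,0,0,0,0,0]]}}

```text
clock: 9.3
position: [0.57, 0.0147, 0.2406]
ee_rot: [-1.718, -2.63, 0.0]
force: [0.4, 0.3, 0.1]
width: 0.998
```

```bash
python3 st.py; python3 - <<'E'
from h import *
np.set_printoptions(precision=4,suppress=True)
z=shot('wrist','6')
X=cloud(z);W=X[190:300,270:380].reshape(-1,3);m=(W[:,2]>.125)&(W[:,2]<.15);Q=W[m]
print(m.sum(),Q.mean(0),np.percentile(Q,[2,50,98],axis=0))
R=down(np.radians(115));print(rows(np.array([.5699,.0152,.099]),R))
E
```

```text
9.3 [0.57   0.0147 0.2406] F [0.357  0.2704 0.11  ] T [ 0.1618 -0.1219  0.0454] w 0.9980733299782025 yaw 113.6790000316036 z [-0.0006  0.0001 -1.    ]
[ 0.3992  0.4544 -0.7315  1.6759  0.3284  1.1388  1.5628] [  0.1591 -58.6115  -9.6657 -29.3912   0.096    0.0771   0.2995]
796 [0.5698 0.0147 0.1349] [[0.5598 0.0041 0.1283]
 [0.5696 0.0145 0.1354]
 [0.581  0.0254 0.1368]]
[[ 0.0129 -0.0027  3.5475  0.     -0.     -0.0056]
 [ 0.0129 -0.0026  3.5475  0.     -0.     -0.0056]
 [ 0.0129 -0.0024  3.5475  0.     -0.     -0.0056]
 [ 0.0129 -0.0023  3.5475  0.     -0.     -0.0056]]
```

View pics/wrist6.png

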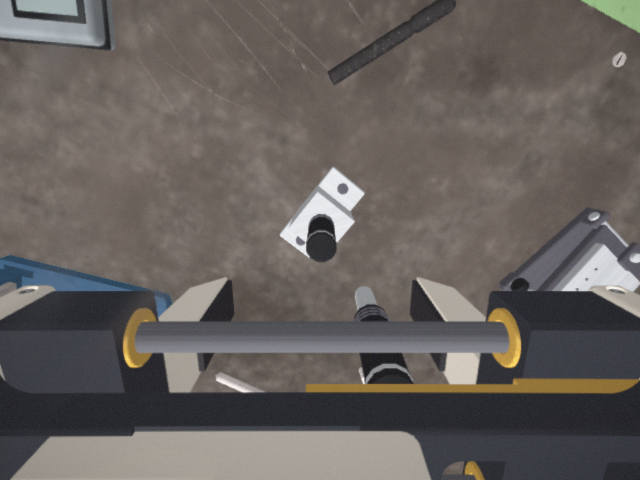

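Emit:
{"api": "apply_moves", "payload": {"commands": [[0,0,3.5,0,0,0],[0,0,3.5,0,0,0],[0,0,3.2,0,0,0],[0,0,2.4,0,0,0],[0,0,1.5,0,0,0]]}}

```text
clock: 9.85
position: [0.5696, 0.0146, 0.0982]
ee_rot: [-1.714, -2.631, 0.002]
force: [-0.1, 0.1, 0.2]
width: 0.997
```

Emit:
{"api": "apply_moves", "payload": {"commands": [[0,0,0,0,0,0],[0,0,0,0,0,0],[0,0,0,0,0,0],[0,0,0,0,0,0],[0,0,0,0,0,0]], "claw": 1, "newtons": 40}}

```text
clock: 10.35
position: [0.5706, 0.0149, 0.1006]
ee_rot: [1.711, 2.634, 0.001]
force: [0.4, -0.6, -0.1]
width: 0.616
```

Emit:
{"api": "apply_moves", "payload": {"commands": [[0,0,0,0,0,0],[0,0,0,0,0,0],[0,0,0,0,0,0],[0,0,0,0,0,0],[0,0,0,0,0,0]]}}

```text
clock: 10.85
position: [0.5701, 0.0149, 0.0997]
ee_rot: [-1.711, -2.635, 0.0]
force: [-0.1, 0.0, -0.3]
width: 0.253
```

Emit:
{"api": "apply_moves", "payload": {"commands": [[0,0,0,0,0,0]]}}

```text
clock: 10.95
position: [0.5701, 0.0148, 0.0997]
ee_rot: [-1.711, -2.635, 0.0]
force: [-0.2, -0.2, -0.4]
width: 0.257
```

```bash
python3 st.py
```

```text
10.95 [0.5701 0.0148 0.0997] F [-0.2395 -0.1521 -0.3684] T [ 0.0451 -0.1089 -0.0454] w 0.2565715685161019 yaw 114.01273144960062 z [-0.0001 -0.0001 -1.    ]
[ 0.3335  0.6047 -0.651   1.8297  0.4693  0.8663  1.4463] [ -0.1344 -65.2796 -10.9506 -23.4962  -0.0248   0.0569  -0.0005]
```

Emit:
{"api": "apply_moves", "payload": {"commands": [[0,0,-1.5,0,0,0],[0,0,-3,0,0,0],[0,0,-4,0,0,0],[0,0,-4,0,0,0],[0,0,-3,0,0,0]]}}

```text
clock: 11.45
position: [0.5703, 0.0155, 0.2583]
ee_rot: [1.709, 2.634, 0.003]
force: [1.2, -0.7, -2.5]
width: 0.258
```

```bash
python3 st.py; python3 - <<'E'
from h import *
np.set_printoptions(precision=4,suppress=True)
C=np.array([-.0006,-.0776,-.1365]);f=np.array([0,.2825,.9593])
# mark location/normal from view5: detect later
z=load('pics/wrist5.npz');X=cloud(z)
R=down(np.radians(115)); c=R.apply(C);F=R.apply(f)
zt=.24;h=zt+c[2]-.05;hit=c+F*h/-F[2];p=np.array([.52,.316,0])-hit;p[2]=zt;print(p);print(rows(p,R))
E
```

```text
11.45 [0.5703 0.0155 0.2583] F [ 1.1764 -0.6679 -2.4583] T [ 0.1123 -0.1449 -0.0118] w 0.25753040541657496 yaw 114.05599076598573 z [ 0.0022  0.0005 -1.    ]
[ 0.406   0.4392 -0.7415  1.6527  0.3171  1.1717  1.5784] [ -0.527  -58.0805  -9.4782 -29.2629   0.2937  -0.6681  -0.2781]
[0.5029 0.3087 0.24  ]
[[ 4.2167  0.8285  0.2612  0.0003  0.0001 -0.0024]
 [ 4.2147  0.8385  0.2612  0.0003  0.0001 -0.0024]
 [ 4.2127  0.8485  0.2612  0.0003  0.0001 -0.0024]
 [ 4.2107  0.8585  0.2612  0.0003  0.0001 -0.0024]
 [ 4.2086  0.8685  0.2612  0.0003  0.0001 -0.0024]
 [ 4.2065  0.8785  0.2612  0.0003  0.0001 -0.0024]
 [ 4.2044  0.8885  0.2612  0.0003  0.0001 -0.0024]]
```

Emit:
{"api": "apply_moves", "payload": {"commands": [[2.5,1,0,0,0,0],[3.5,1.2,0.3,0,0,0],[3.5,1.2,0.3,0,0,0],[3.5,1.2,0.3,0,0,0],[3.5,1.2,0.3,0,0,0]]}}

```text
clock: 11.95
position: [0.5554, 0.1906, 0.2437]
ee_rot: [1.711, 2.635, 0.0]
force: [-0.1, 1.3, -1.2]
width: 0.253
```

Emit:
{"api": "apply_moves", "payload": {"commands": [[3.5,1.2,0.2,0,0,0],[3.5,1.2,0.2,0,0,0],[3,1,0.2,0,0,0],[2,0.5,0,0,0,0],[0,0,0,0,0,0]]}}

```text
clock: 12.45
position: [0.5405, 0.3189, 0.2377]
ee_rot: [-1.702, -2.638, -0.003]
force: [-0.6, -0.4, -1.7]
width: 0.255
```

```bash
python3 st.py; python3 -c "
from h import *
z=shot('wrist','7')
X=cloud(z)
np.set_printoptions(precision=4,suppress=True)
"
```

```text
12.45 [0.5405 0.3189 0.2377] F [-0.6263 -0.4459 -1.6668] T [ 0.2149 -0.0889  0.0306] w 0.2546437249917093 yaw 114.33489885088623 z [-0.001   0.0027 -1.    ]
[-0.1402  0.5556 -0.7398  1.5357  0.3884  1.2014  1.0495] [ -0.1453 -66.7839 -11.2543 -30.8087   0.2465   0.0424  -0.543 ]
```

View pics/wrist7.png

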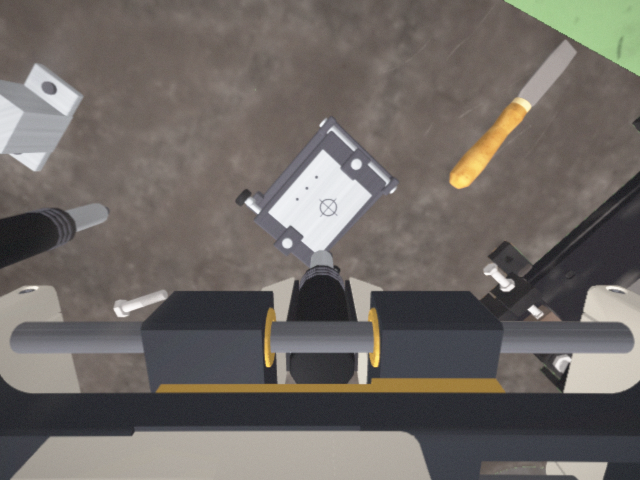

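```bash
python3 - <<'E'
from h import *
np.set_printoptions(precision=4,suppress=True)
z=load('pics/wrist7.npz');X=cloud(z)
p=z['p'][110:290,230:410,::-1];cv2.imwrite('pics/k7.png',cv2.resize(p,(720,720),interpolation=cv2.INTER_CUBIC))
# test piece mask: quad shrunk
quad=np.array([[330,152],[378,194],[318,252],[272,207]])
c=quad.mean(0);q=(c+(quad-c)*.8).astype(np.int32)
m=np.zeros((480,640),np.uint8);cv2.fillConvexPoly(m,q,1)
W=X[m>0];W=W[np.isfinite(W[:,2])]
for it in range(5):
    A=np.c_[W[:,:2],np.ones(len(W))];co=np.linalg.lstsq(A,W[:,2],rcond=None)[0];r=A@co-W[:,2];W=W[abs(r)<2.5*r.std()]
n=np.r_[-co[:2],1];n/=np.linalg.norm(n)
print(len(W),n,'tilt',np.arccos(n[2]),'dir',np.degrees(np.arctan2(-n[1],-n[0])),r.std())
cc,ry=ray(z,328.3,207.3);t=(co[2]+co[:2]@cc[:2]-cc[2])/(ry[2]-co[:2]@ry[:2]);print('mark',cc+ry*t)
print('tip depth', X[250:262,315:330,2])
E
```

```text
3359 [-0.1617  0.0511  0.9855] tilt 0.17036402304727474 dir -17.541358800346167 0.0006815862126676581
mark [0.5244 0.32   0.0506]
tip depth [[0.0569 0.0571 0.057  0.057  0.1605 0.1604 0.1601 0.1601 0.1593 0.1591
  0.0474 0.0458 0.0463 0.045  0.0128]
 [0.0572 0.0581 0.1612 0.1619 0.1623 0.1618 0.1621 0.1619 0.1626 0.1622
  0.1615 0.1601 0.0459 0.013  0.0107]
 [0.1597 0.1612 0.1628 0.164  0.1632 0.163  0.1653    nan 0.1645 0.1645
  0.1628 0.1618 0.1612 0.0165 0.0137]
 [0.1624 0.1644 0.1649 0.1651 0.1654 0.1665 0.1655 0.1654 0.1672 0.1664
  0.1659 0.1634 0.1634 0.1625 0.1601]
 [0.1654 0.1665 0.1673 0.168  0.1699 0.1685 0.1687 0.1688 0.1678 0.1677
  0.1688 0.1663 0.1661 0.1643 0.1624]
 [0.1666 0.1677 0.169  0.1701 0.1703 0.171  0.1705 0.17   0.17   0.1705
  0.1694 0.1683 0.1675 0.1654 0.1645]
 [0.1699    nan 0.1704 0.1723 0.1723 0.1728 0.1725 0.1723 0.1723 0.1719
  0.1722 0.1705 0.1697 0.1677 0.1665]
 [0.171  0.1726 0.1725 0.1739 0.1744 0.1746 0.1729 0.1732 0.1743    nan
  0.1735 0.1727 0.172  0.1709 0.1682]
 [0.1724 0.1738 0.1745 0.1756 0.177  0.1763 0.1759 0.1739 0.1775 0.1763
  0.1758 0.1743 0.1733 0.1719 0.171 ]
 [0.1751 0.1764 0.1766 0.1769 0.1784 0.1778 0.1778 0.1781 0.1779 0.1773
  0.1778 0.176  0.175  0.1734 0.1742]
 [0.176  0.1779 0.1792 0.1796 0.1803 0.1806 0.1801 0.181  0.1795 0.18
  0.178  0.1782 0.1773 0.1743 0.1759]
 [0.1775 0.1795 0.1809 0.181  0.1816 0.1812 0.1821 0.1816 0.1824 0.1818
  0.1813 0.1812 0.1795 0.1791 0.1776]]
```

View pics/k7.png

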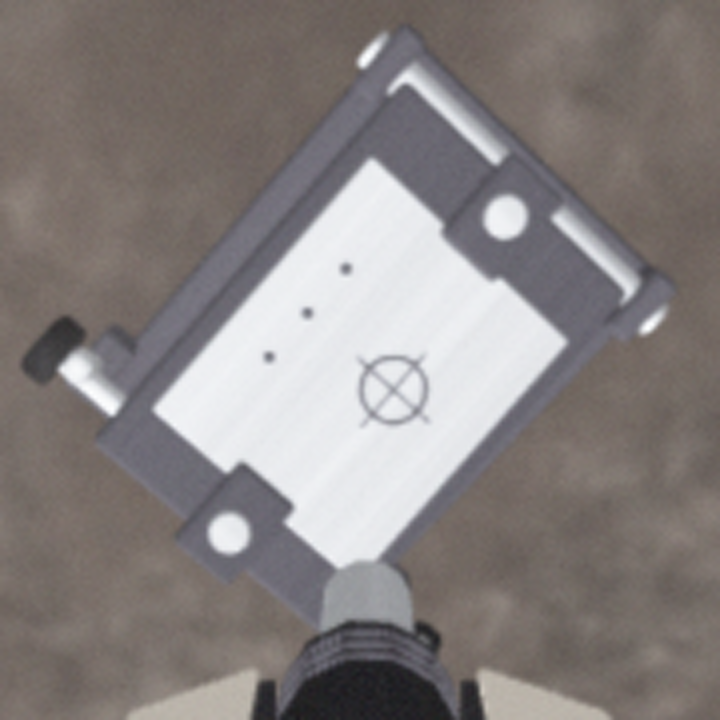

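```bash
cat > goal.py <<'E'
from h import *
mark=np.array([.5244,.3200,.0506]); n=np.array([-.1617,.0511,.9855]); n/=np.linalg.norm(n)
def pose(gap,off=0.0897,yaw=114.3,m=mark,nn=n):
    zz=-nn;x=np.array([np.cos(np.radians(yaw)),np.sin(np.radians(yaw)),0]);x-=zz*(x@zz);x/=np.linalg.norm(x)
    return m+nn*(off+gap), Rot.from_matrix(np.c_[x,np.cross(zz,x),zz])
E
python3 - <<'E'
from goal import *
np.set_printoptions(precision=4,suppress=True)
z=load('pics/wrist7.npz');s=load('pics/wrist7.npz')
R=Rot.from_rotvec(z['rot']);
print('nose end centre, rim',proj(z,[z['pos']+R.apply([0,0,.0797]),z['pos']+R.apply([0,-.0075,.0797])]))
for f in('scene0','top0'):
    zz=load(f'pics/{f}.npz');q=proj(zz,[mark])[0];print(f,q)
    u,v=q.round().astype(int);pp=zz['p'][v-20:v+20,u-20:u+20,::-1];pp=cv2.resize(pp,(400,400),interpolation=cv2.INTER_CUBIC);cv2.drawMarker(pp,(int((q[0]-u+20.5)*10),int((q[1]-v+20.5)*10)),(0,0,255),0,20)
    cv2.imwrite(f'pics/m_{f}.png',pp)
a=cv2.imread('pics/m_scene0.png');b=cv2.imread('pics/m_top0.png');cv2.imwrite('pics/mm.png',np.hstack([a,b]))
p,Rg=pose(.04);print(p);print(rows(p,Rg,wmax=.05))
E
```

```text
nose end centre, rim [[320.7526 257.2951]
 [320.7425 246.8111]]
scene0 [195.4824 327.2292]
top0 [203.0168 252.7214]
[0.5034 0.3266 0.1784]
[[ 0.6192 -0.766   1.4772 -0.0319 -0.0285  0.0014]
 [ 0.6596 -0.8133  1.4338 -0.0319 -0.0285  0.0014]
 [ 0.6987 -0.8593  1.3878 -0.0319 -0.0285  0.0014]
 [ 0.7364 -0.9037  1.3392 -0.0319 -0.0285  0.0014]]
```

View pics/mm.png

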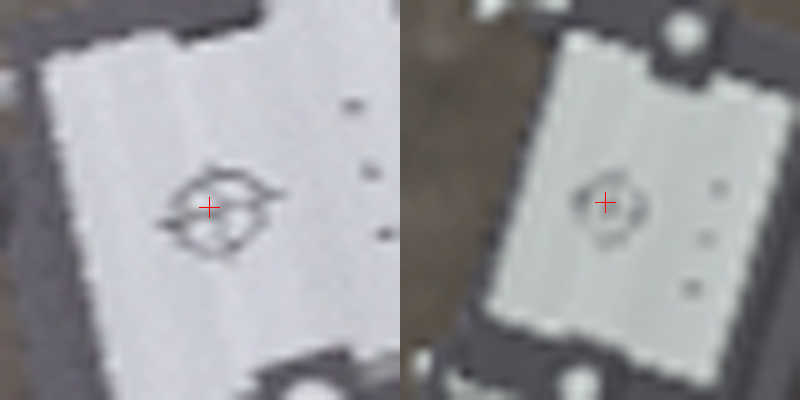

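```bash
cat > nose.py <<'E'
from h import *
from scipy.optimize import least_squares
import sys
np.set_printoptions(precision=4,suppress=True)
z=load(sys.argv[1]);X=cloud(z);R=Rot.from_rotvec(z['rot'])
T=R.inv().apply((X.reshape(-1,3)-z['pos']))
ok=np.isfinite(T[:,2])&(abs(T[:,0])<.02)&(abs(T[:,1])<.03)
print('depth max z of probe pts',np.percentile(T[ok&(T[:,2]<.1)][:,2],[99,99.9]))
for lo,hi,r in((.045,.055,.0075),(.055,.065,.0075),(.065,.076,.0075),(.028,.036,.012)):
    Q=T[ok&(T[:,2]>lo)&(T[:,2]<hi)]
    f=lambda c:np.hypot(Q[:,0]-c[0],Q[:,1]-c[1])-r
    s=least_squares(f,[0,0],loss='soft_l1',f_scale=.0005);f2=lambda c:np.hypot(Q[:,0]-c[0],Q[:,1]-c[1])-c[2]
    s2=least_squares(f2,[0,0,r],loss='soft_l1',f_scale=.0005)
    print(lo,hi,len(Q),s.x*1000,np.std(f(s.x))*1000,s2.x*1000)
E
python3 nose.py pics/wrist7.npz
```

```text
depth max z of probe pts [0.0356 0.0748]
0.045 0.055 55 [0.4013 1.5265] 0.19799345389978742 [0.3991 1.6583 7.6197]
0.055 0.065 117 [0.3135 1.583 ] 0.22193183745739353 [0.3055 1.4505 7.3867]
0.065 0.076 116 [0.3091 1.5769] 0.16997827840770996 [0.3242 1.3401 7.297 ]
0.028 0.036 170 [0.4152 1.2319] 0.30333376845643384 [ 0.4164  1.6476 12.3556]
```

```bash
python3 - <<'E'
from goal import *
np.set_printoptions(precision=4,suppress=True)
for v,box in(('6',(200,280,290,350)),('5',(190,270,290,360))):
    z=load(f'pics/wrist{v}.npz');R=Rot.from_rotvec(z['rot'])
    X=cloud(z)
    r0,r1,c0,c1=box
    S=X[r0:r1,c0:c1];m=(abs(S[...,2]-.1355)<.0025)
    # flat top: keep connected
    mm=cv2.morphologyEx(m.astype(np.uint8),cv2.MORPH_OPEN,np.ones((3,3)))
    cs,_=cv2.findContours(mm,cv2.RETR_EXTERNAL,cv2.CHAIN_APPROX_NONE);c=max(cs,key=cv2.contourArea);(u,w),ax,a=cv2.fitEllipse(c)
    P=atz(z,u+c0,w+r0,.1355);print(v,(u+c0,w+r0),ax,P,'tool',R.inv().apply(P-z['pos'])*1000)
    g=z['p'][r0:r1,c0:c1,::-1];cv2.imwrite(f'pics/e{v}.png',cv2.resize(g,None,fx=8,fy=8,interpolation=cv2.INTER_CUBIC))
E
```

```text
6 (320.75801849365234, 247.27568435668945) (28.253414154052734, 30.03754997253418) [0.5707 0.015  0.1355] tool [ -0.0498   0.8316 105.1278]
5 (323.82323837280273, 236.96138381958008) (26.713417053222656, 27.89948272705078) [0.5707 0.0152 0.1355] tool [  2.8391  -1.6797 125.8446]
```

View pics/e6.png

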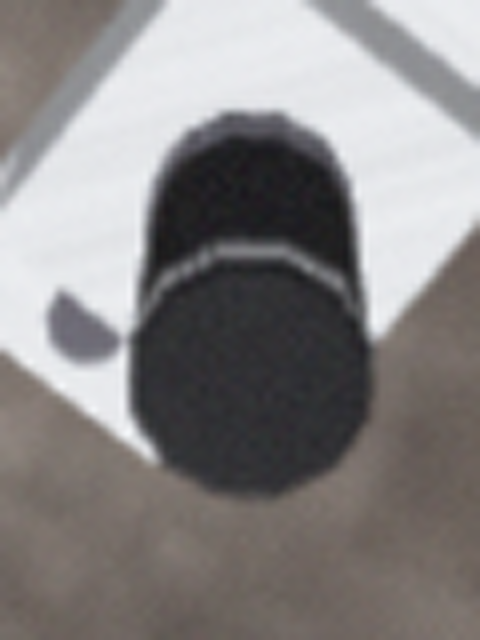

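```bash
cat >> goal.py <<'E'
lat=np.array([.0002,.0012,0])
_p=pose
def pose(*a,**k):
    p,R=_p(*a,**k); return p-R.apply(lat),R
E
python3 - <<'E'
from goal import *
np.set_printoptions(precision=4,suppress=True)
p,Rg=pose(.025);print(p);print(rows(p,Rg,wmax=.05,n=5))
E
```

```text
[0.5048 0.3252 0.1635]
[[ 0.4571 -0.5987  1.48   -0.0255 -0.0228  0.0011]
 [ 0.4899 -0.6366  1.4534 -0.0255 -0.0228  0.0011]
 [ 0.5221 -0.6739  1.4252 -0.0255 -0.0228  0.0011]
 [ 0.5535 -0.7105  1.3952 -0.0255 -0.0228  0.0011]
 [ 0.5842 -0.7463  1.3637 -0.0255 -0.0228  0.0011]]
```

Emit:
{"api": "apply_moves", "payload": {"commands": [[0.46,-0.6,1.48,-0.0255,-0.0228,0.001],[0.49,-0.64,1.45,-0.0255,-0.0228,0.001],[0.52,-0.67,1.43,-0.0255,-0.0228,0.001],[0.55,-0.71,1.4,-0.0255,-0.0228,0.001],[0.58,-0.75,1.36,-0.0255,-0.0228,0.001]]}}

```text
clock: 13.0
position: [0.5065, 0.3217, 0.1628]
ee_rot: [1.628, 2.488, 0.067]
force: [-0.4, 0.3, -2.1]
width: 0.257
```

Emit:
{"api": "apply_moves", "payload": {"commands": [[0,0,0,0,0,0],[0,0,0,0,0,0],[0,0,0,0,0,0],[0,0,0,0,0,0]]}}

```text
clock: 13.4
position: [0.5074, 0.3229, 0.1635]
ee_rot: [1.629, 2.49, 0.068]
force: [-0.2, -0.7, -1.9]
width: 0.255
```

```bash
python3 st.py; python3 - <<'E'
from goal import *
np.set_printoptions(precision=4,suppress=True)
p,Rg=pose(.025);print('rem',rows(p,Rg,n=1))
w=shot('wrist','8');s=shot('scene','8')
R=Rot.from_rotvec(s['rot']);
a=w['p'][120:320,220:420,::-1]
tip=s['pos']+R.apply(lat+[0,0,.0897]); q=proj(s,[tip,mark,s['pos']+R.apply(lat+[0,0,.0497])]);print(q)
u,v=q[1].round().astype(int);b=s['p'][v-70:v+30,u-50:u+50,::-1]
cv2.imwrite('pics/w8.png',np.hstack([cv2.resize(a,(400,400),interpolation=cv2.INTER_CUBIC),]))
b=cv2.resize(b,(600,600),interpolation=cv2.INTER_CUBIC)
for (x,y),c in zip(q,((0,0,255),(0,255,0),(255,0,0))): cv2.drawMarker(b,(int((x-u+50.5)*6),int((y-v+70.5)*6)),c,0,14)
cv2.imwrite('pics/s8.png',b)
E
python3 nose.py pics/wrist8.npz
```

```text
13.4 [0.5074 0.3229 0.1635] F [-0.1946 -0.7152 -1.8979] T [ 0.1927  0.1418 -0.0295] w 0.25461562655176256 yaw 113.19313226661215 z [ 0.1626 -0.052  -0.9853]
[-0.2766  0.5186 -0.6562  1.7896  0.5869  0.9428  0.7722] [ -0.1209 -63.8386  -9.5548 -27.3368   0.9172   0.0507   0.0471]
rem [[ 0.3065 -0.1364 -0.0513  0.0005  0.0011 -0.0047]]
[[194.4444 318.8625]
 [195.4824 327.2292]
 [191.7838 306.9548]]
depth max z of probe pts [0.0357 0.0748]
0.045 0.055 57 [0.2518 1.5697] 0.20952677841643752 [0.2486 1.2205 7.1876]
0.055 0.065 117 [0.2841 1.5515] 0.21348241576786026 [0.2761 1.3398 7.319 ]
0.065 0.076 113 [0.2539 1.6081] 0.17863708184327234 [0.263  1.4094 7.3304]
0.028 0.036 184 [0.3318 1.2799] 0.3141003836894105 [ 0.3366  1.7794 12.4327]
```

View pics/s8.png

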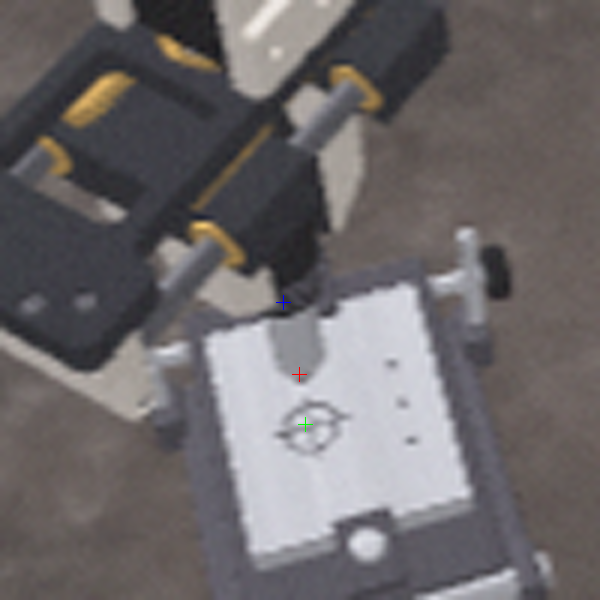

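View pics/w8.png

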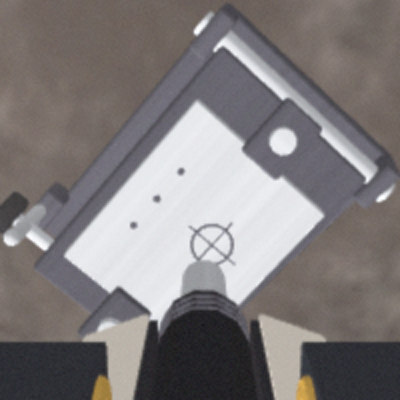

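```bash
python3 - <<'E'
from goal import *
s=load('pics/scene8.npz');u,v=195,318
b=s['p'][v-35:v+25,u-35:u+35,::-1];k=11
R=Rot.from_rotvec(s['rot'])
b=cv2.resize(b,None,fx=k,fy=k,interpolation=cv2.INTER_CUBIC)
for zt,c in ((.0897,(0,0,255)),(.0797,(0,255,255)),(.0397,(255,0,0)),(-.0353,(255,0,255))):
    x,y=proj(s,[s['pos']+R.apply(lat+[0,0,zt])])[0]
    cv2.drawMarker(b,(int((x-u+35.5)*k),int((y-v+35.5)*k)),c,0,14)
cv2.imwrite('pics/s8b.png',b)
X=cloud(s)
T=R.inv().apply(X.reshape(-1,3)-s['pos']).reshape(X.shape)
np.set_printoptions(precision=1,suppress=True,linewidth=200)
for vv in range(303,324,2):
    print(vv,[(uu,*np.round(T[vv,uu]*1000).astype(int)) for uu in range(189,203,2) if np.isfinite(T[vv,uu,2])])
E
```

```text
303 [(189, np.int64(15), np.int64(-11), np.int64(8)), (191, np.int64(8), np.int64(-8), np.int64(18)), (193, np.int64(6), np.int64(-10), np.int64(20)), (195, np.int64(2), np.int64(-10), np.int64(26)), (197, np.int64(-1), np.int64(-12), np.int64(27)), (199, np.int64(-40), np.int64(25), np.int64(110)), (201, np.int64(-49), np.int64(28), np.int64(124))]
305 [(189, np.int64(15), np.int64(-10), np.int64(14)), (191, np.int64(9), np.int64(-8), np.int64(24)), (193, np.int64(6), np.int64(-10), np.int64(26)), (195, np.int64(3), np.int64(-11), np.int64(29)), (199, np.int64(-37), np.int64(22), np.int64(111)), (201, np.int64(-45), np.int64(26), np.int64(125))]
307 [(189, np.int64(16), np.int64(-10), np.int64(18)), (191, np.int64(9), np.int64(-6), np.int64(32)), (193, np.int64(8), np.int64(-10), np.int64(30)), (195, np.int64(4), np.int64(-11), np.int64(34)), (197, np.int64(-31), np.int64(22), np.int64(109)), (199, np.int64(-32), np.int64(18), np.int64(108)), (201, np.int64(-37), np.int64(18), np.int64(114))]
309 [(189, np.int64(11), np.int64(-3), np.int64(38)), (191, np.int64(11), np.int64(-8), np.
[... 1961 characters left out ...]
1 [(189, np.int64(-1), np.int64(18), np.int64(114)), (191, np.int64(-3), np.int64(15), np.int64(115)), (193, np.int64(-5), np.int64(12), np.int64(113)), (195, np.int64(-8), np.int64(10), np.int64(117)), (197, np.int64(-9), np.int64(6), np.int64(114)), (199, np.int64(-11), np.int64(3), np.int64(115)), (201, np.int64(-13), np.int64(0), np.int64(115))]
323 [(189, np.int64(2), np.int64(16), np.int64(115)), (191, np.int64(1), np.int64(12), np.int64(112)), (193, np.int64(-1), np.int64(9), np.int64(113)), (195, np.int64(-2), np.int64(5), np.int64(111)), (197, np.int64(-5), np.int64(3), np.int64(114)), (199, np.int64(-7), np.int64(0), np.int64(114)), (201, np.int64(-8), np.int64(-4), np.int64(112))]
```

View pics/s8b.png

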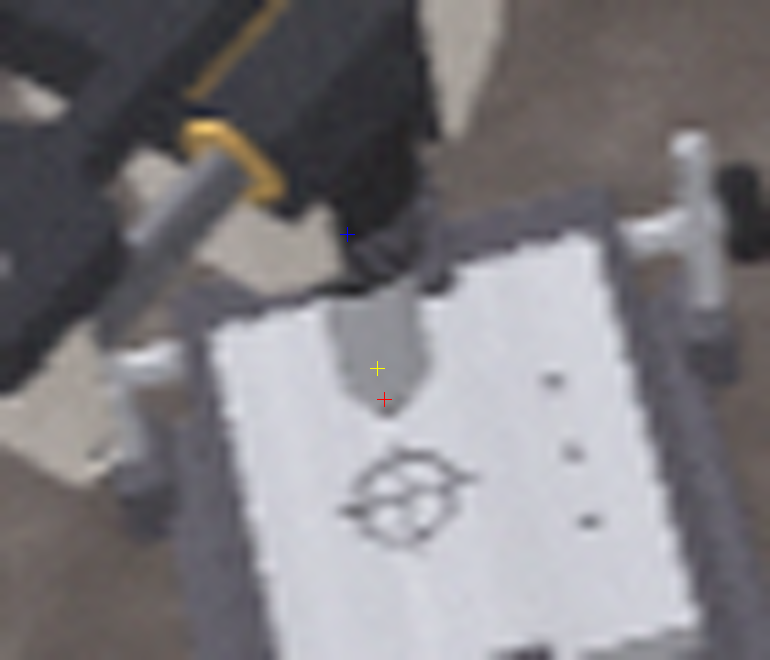

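Emit:
{"api": "apply_moves", "payload": {"commands": [[0.15,-0.07,0.6,0,0,0],[0.15,-0.07,0.6,0,0,0],[0,0,0.55,0,0,0],[0,0,0,0,0,0],[0,0,0,0,0,0]]}}

```text
clock: 14.0
position: [0.5064, 0.3245, 0.1446]
ee_rot: [1.627, 2.492, 0.066]
force: [-1.0, -0.4, -1.0]
width: 0.258
```

```bash
cat > chk.py <<'E'
from goal import *
import sys
np.set_printoptions(precision=4,suppress=True)
gap=float(sys.argv[1]);tag=sys.argv[2]
p,Rg=pose(gap);print('rem',rows(p,Rg,n=1))
w=shot('wrist',tag);s=shot('scene',tag)
R=Rot.from_rotvec(s['rot'])
u,v=195,322;k=11
b=s['p'][v-35:v+20,u-35:u+35,::-1];b=cv2.resize(b,None,fx=k,fy=k,interpolation=cv2.INTER_CUBIC)
x,y=proj(s,[s['pos']+R.apply(lat+[0,0,.0897])])[0];print(x,y)
cv2.drawMarker(b,(int((x-u+35.5)*k),int((y-v+35.5)*k)),(0,0,255),0,14)
x,y=proj(s,[mark])[0]
cv2.drawMarker(b,(int((x-u+35.5)*k),int((y-v+35.5)*k)),(0,255,0),0,14)
cv2.imwrite(f'pics/s{tag}b.png',b)
cv2.imwrite(f'pics/w{tag}b.png',cv2.resize(w['p'][140:300,240:400,::-1],(640,640),interpolation=cv2.INTER_CUBIC))
E
python3 st.py; python3 chk.py .0075 9;python3 nose.py pics/wrist9.npz
```

```text
14.0 [0.5064 0.3245 0.1446] F [-0.9922 -0.3813 -1.0173] T [ 0.2378  0.1239 -0.0102] w 0.257550828489549 yaw 113.32454568689228 z [ 0.1614 -0.0527 -0.9855]
[-0.2909  0.5407 -0.6429  1.8072  0.6107  0.9117  0.7464] [  0.0459 -64.2228  -9.4612 -26.2234   0.9385   0.0566  -0.0078]
rem [[-0.0934  0.1311 -0.1413 -0.0009  0.0014 -0.0024]]
195.33115698913366 326.14675496867585
depth max z of probe pts [0.0965 0.0972]
0.045 0.055 52 [0.2736 1.4574] 0.22588399788519364 [0.2834 1.1162 7.1917]
0.055 0.065 119 [0.2768 1.5329] 0.1809927502809395 [0.2652 1.3579 7.3504]
0.065 0.076 112 [0.2327 1.5336] 0.16601485056837997 [0.2465 1.2783 7.2826]
0.028 0.036 170 [0.3107 1.1681] 0.29469387239346095 [ 0.3404  1.6223 12.3905]
```

View pics/s9b.png

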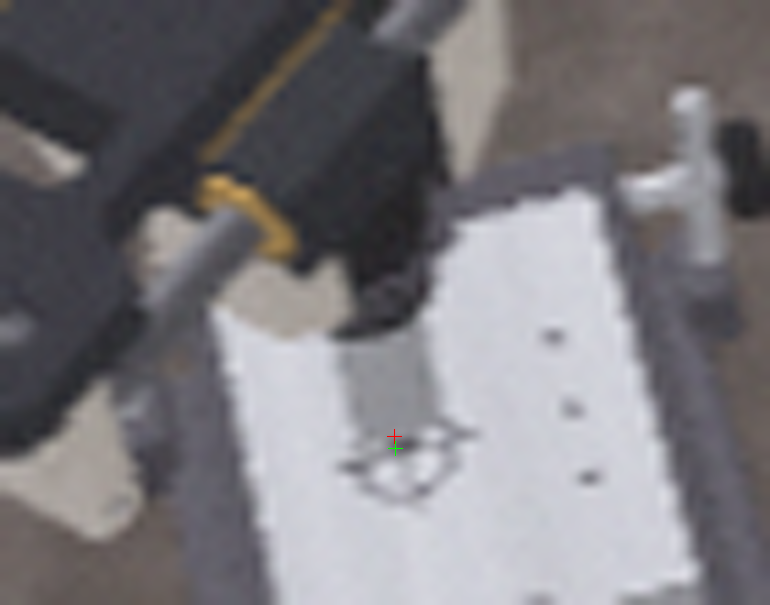

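View pics/w9b.png

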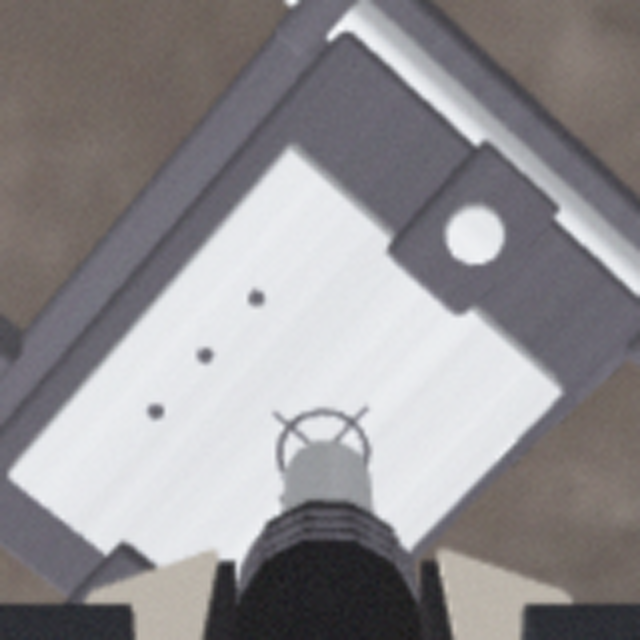

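Emit:
{"api": "apply_moves", "payload": {"commands": [[0,0,0,0,0,0],[0,0,0,0,0,0]]}}

```text
clock: 14.3
position: [0.5065, 0.3246, 0.1451]
ee_rot: [1.627, 2.492, 0.067]
force: [0.3, -0.6, -2.5]
width: 0.261
```

```bash
cat > rem.py <<'E'
from goal import *
import sys
np.set_printoptions(precision=4,suppress=True)
p,Rg=pose(float(sys.argv[1]));print('rem',rows(p,Rg,n=1))
E
python3 rem.py .006; python3 rem.py .006; python3 st.py
```

```text
rem [[-0.0882  0.1049  0.0591 -0.      0.0013 -0.0028]]
rem [[-0.0882  0.1049  0.0591 -0.      0.0013 -0.0028]]
14.3 [0.5065 0.3246 0.1451] F [ 0.3349 -0.597  -2.462 ] T [0.1676 0.1103 0.0244] w 0.2614015073557653 yaw 113.30325232886909 z [ 0.1622 -0.0523 -0.9854]
[-0.2907  0.5399 -0.6432  1.807   0.6106  0.9118  0.7463] [ -0.0181 -64.6607  -9.6243 -26.5163   0.9164   0.0594   0.0149]
```

Emit:
{"api": "apply_moves", "payload": {"commands": [[0,0,0,0,0,0]]}}

```text
clock: 14.4
position: [0.5065, 0.3246, 0.1451]
ee_rot: [1.627, 2.492, 0.067]
force: [-1.2, 0.4, -1.7]
width: 0.256
```

```bash
python3 rem.py .006
```

```text
rem [[-0.087   0.1098  0.0526 -0.0001  0.0013 -0.0027]]
```

Emit:
{"api": "apply_moves", "payload": {"commands": [[-0.08,0.1,0.3,0,0,0],[0,0,0.25,0,0,0],[0,0,0,0,0,0],[0,0,0,0,0,0],[0,0,0,0,0,0]]}}

```text
clock: 14.9
position: [0.5085, 0.324, 0.1397]
ee_rot: [1.627, 2.492, 0.067]
force: [-1.0, -0.5, -2.4]
width: 0.254
```

```bash
python3 st.py; python3 chk.py 0 10
```

```text
14.9 [0.5085 0.324  0.1397] F [-1.0243 -0.514  -2.3531] T [ 0.2095  0.1099 -0.0594] w 0.25379437367000324 yaw 113.31109135996215 z [ 0.1619 -0.0524 -0.9854]
[-0.2916  0.5479 -0.6386  1.8089  0.6176  0.9034  0.743 ] [  0.04   -65.0083  -9.6229 -26.228    0.9129   0.0698   0.0129]
rem [[-0.0129  0.0173  0.0891 -0.0004  0.0013 -0.0026]]
195.47151308370394 327.0185186880273
```

View pics/s10b.png

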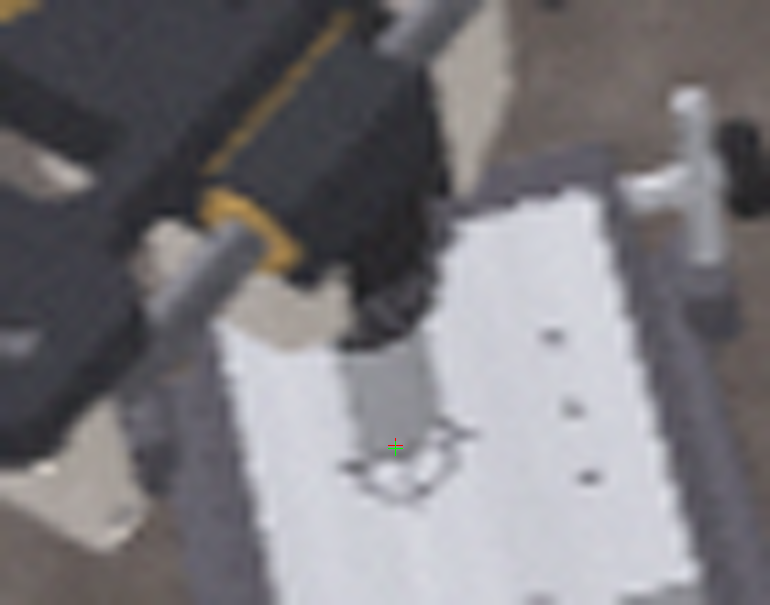

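View pics/w10b.png

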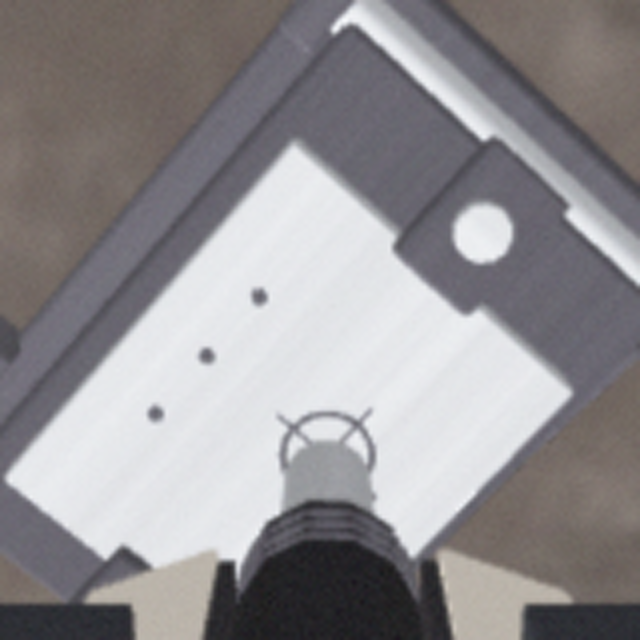

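Emit:
{"api": "apply_moves", "payload": {"commands": [[0,0,0.1,0,0,0],[0,0,0.1,0,0,0],[0,0,0,0,0,0],[0,0,0,0,0,0]]}}

```text
clock: 15.4
position: [0.5089, 0.3239, 0.1379]
ee_rot: [1.627, 2.492, 0.067]
force: [-0.2, -0.1, -1.0]
width: 0.256
```

```bash
python3 st.py; python3 rem.py 0
```

```text
15.4 [0.5089 0.3239 0.1379] F [-0.2158 -0.0672 -0.9607] T [0.182  0.1073 0.0482] w 0.25607616084534207 yaw 113.30968021157526 z [ 0.1621 -0.0523 -0.9854]
[-0.2924  0.5503 -0.637   1.8102  0.6203  0.9001  0.7409] [  0.0788 -64.3738  -9.4447 -25.7938   0.9025   0.0274   0.01  ]
rem [[-0.0102  0.0079 -0.0993 -0.0001  0.0013 -0.0026]]
```

Emit:
{"api": "apply_moves", "payload": {"commands": [[0,0,0,0,0,0]]}}

```text
clock: 15.5
position: [0.5089, 0.3239, 0.1379]
ee_rot: [1.627, 2.492, 0.067]
force: [-0.0, 0.1, -0.4]
width: 0.257
```

Emit:
{"api": "apply_moves", "payload": {"commands": [[0,0,0,0,0,0]]}}

```text
clock: 15.6
position: [0.5089, 0.3239, 0.1378]
ee_rot: [1.627, 2.492, 0.067]
force: [-0.8, -0.6, -0.3]
width: 0.255
```

Emit:
{"api": "apply_moves", "payload": {"commands": [[0,0,0.1,0,0,0],[0,0,0.1,0,0,0],[0,0,0,0,0,0],[0,0,0,0,0,0]]}}

```text
clock: 16.0
position: [0.5092, 0.3238, 0.1358]
ee_rot: [1.627, 2.492, 0.067]
force: [-0.3, 0.5, 0.9]
width: 0.253
```

Emit:
{"api": "apply_moves", "payload": {"commands": [[0,0,0,0,0,0]]}}

```text
clock: 16.1
position: [0.5093, 0.3238, 0.1359]
ee_rot: [1.627, 2.492, 0.067]
force: [-0.1, 0.1, 1.3]
width: 0.256
```

Emit:
{"api": "apply_moves", "payload": {"commands": [[0,0,0,0,0,0]]}}

```text
clock: 16.2
position: [0.5092, 0.3238, 0.1358]
ee_rot: [1.627, 2.492, 0.067]
force: [-0.1, 0.2, 2.1]
width: 0.259
```

Emit:
{"api": "apply_moves", "payload": {"commands": [[0,0,0,0,0,0]]}}

```text
clock: 16.3
position: [0.5092, 0.3238, 0.1358]
ee_rot: [1.627, 2.492, 0.067]
force: [-0.6, 0.2, 0.7]
width: 0.252
```

Emit:
{"api": "apply_moves", "payload": {"commands": [[0,0,0,0,0,0]]}}

```text
clock: 16.4
position: [0.5092, 0.3238, 0.1358]
ee_rot: [1.627, 2.492, 0.067]
force: [-0.2, 0.3, 0.5]
width: 0.255
```

```bash
python3 st.py; python3 rem.py 0
```

```text
16.4 [0.5092 0.3238 0.1358] F [-0.1941  0.2567  0.5402] T [ 0.2325  0.0739 -0.0101] w 0.25526094165722657 yaw 113.30979082857745 z [ 0.162  -0.0523 -0.9854]
[-0.2933  0.5529 -0.6353  1.8117  0.6229  0.8966  0.7388] [  0.2229 -63.8886  -9.2069 -25.2457   0.8675   0.1448   0.0139]
rem [[-0.0109  0.0108 -0.308  -0.0002  0.0013 -0.0027]]
```

Emit:
{"api": "apply_moves", "payload": {"commands": [[0,0,0.09,0,0,0],[0,0,0,0,0,0],[0,0,0,0,0,0],[0,0,0,0,0,0]]}}

```text
clock: 16.8
position: [0.5094, 0.3238, 0.1349]
ee_rot: [1.627, 2.492, 0.067]
force: [-0.4, -0.5, 2.0]
width: 0.252
```

Emit:
{"api": "apply_moves", "payload": {"commands": [[0,0,0,0,0,0]]}}

```text
clock: 16.9
position: [0.5094, 0.3237, 0.1349]
ee_rot: [1.627, 2.492, 0.067]
force: [-0.1, 0.5, 1.6]
width: 0.256
```

Emit:
{"api": "apply_moves", "payload": {"commands": [[0,0,0,0,0,0]]}}

```text
clock: 17.0
position: [0.5094, 0.3237, 0.1349]
ee_rot: [1.627, 2.492, 0.067]
force: [-0.1, 0.6, 1.3]
width: 0.255
```

Emit:
{"api": "apply_moves", "payload": {"commands": [[0,0,0,0,0,0]]}}

```text
clock: 17.1
position: [0.5094, 0.3237, 0.1349]
ee_rot: [1.627, 2.492, 0.067]
force: [-1.2, 0.9, 1.4]
width: 0.255
```

Emit:
{"api": "apply_moves", "payload": {"commands": [[0,0,0,0,0,0]]}}

```text
clock: 17.2
position: [0.5093, 0.3238, 0.1349]
ee_rot: [1.627, 2.492, 0.067]
force: [0.1, 0.0, 1.5]
width: 0.256
```

```bash
python3 st.py; python3 rem.py 0; python3 chk.py 0 11; python3 nose.py pics/wrist11.npz; python3 - <<'E'
from goal import *
z=load('pics/wrist11.npz');X=cloud(z)
# replane away from the nose: all bright pixels on piece
g=z['p'].min(2);P=X.reshape(-1,3);d=(P-mark)@n
m=(np.linalg.norm(P-mark,axis=1)<.05)&(abs(d)<.004)&(g.reshape(-1)>190)
W=P[m]
for i in range(4):
    A=np.c_[W[:,:2],np.ones(len(W))];co=np.linalg.lstsq(A,W[:,2],rcond=None)[0];r=A@co-W[:,2];W=W[abs(r)<2.5*r.std()]
nn=np.r_[-co[:2],1];nn/=np.linalg.norm(nn);zt=-Rot.from_rotvec(z['rot']).as_matrix()[:,2]
print(len(W),nn,np.degrees(np.arccos(nn@zt)), 'plane vs mark mm',(co@np.r_[mark[:2],1]-mark[2])*1000)
E
```

```text
17.2 [0.5093 0.3238 0.1349] F [0.0684 0.0485 1.5042] T [ 0.2453  0.0412 -0.035 ] w 0.2559115174053614 yaw 113.31379950544097 z [ 0.1619 -0.0524 -0.9854]
[-0.2937  0.554  -0.6346  1.8124  0.6241  0.8952  0.7379] [  0.309  -63.6219  -9.0687 -24.9672   0.8565   0.2078   0.0138]
rem [[-0.0125  0.0159 -0.399  -0.0003  0.0013 -0.0026]]
rem [[-0.0125  0.0159 -0.399  -0.0003  0.0013 -0.0026]]
195.81657825827585 328.3421991280069
depth max z of probe pts [0.0864 0.0873]
0.045 0.055 55 [0.1837 1.5044] 0.20711114999956465 [0.1718 1.6963 7.6763]
0.055 0.065 118 [0.221  1.6038] 0.21253278451931404 [0.217  1.5039 7.4154]
0.065 0.076 114 [0.2261 1.6405] 0.18967595656171723 [0.2307 1.5171 7.3942]
0.028 0.036 174 [0.3168 1.219 ] 0.3028436024875404 [ 0.3292  1.6767 12.3935]
7175 [-0.1611744   0.05167261  0.9855723 ] 0.059460987475076395 plane vs mark mm 0.02519119160765415
```

View pics/s11b.png

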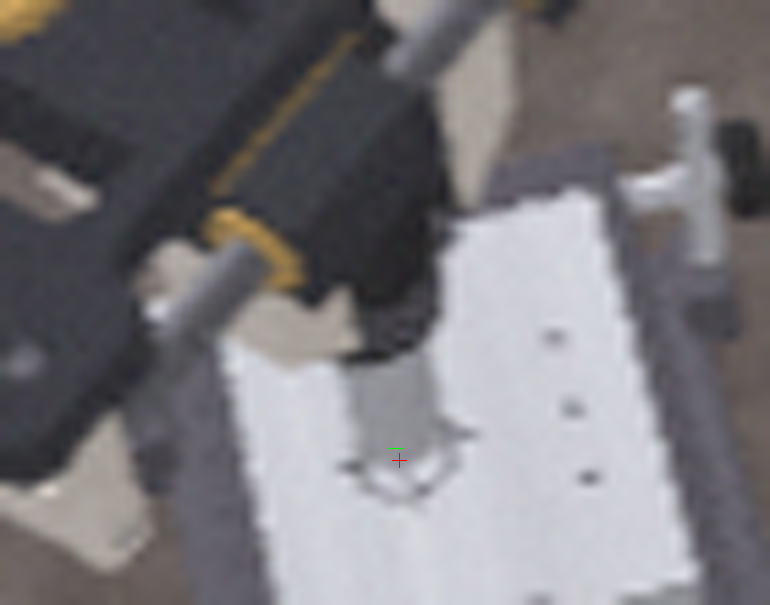

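View pics/w11b.png

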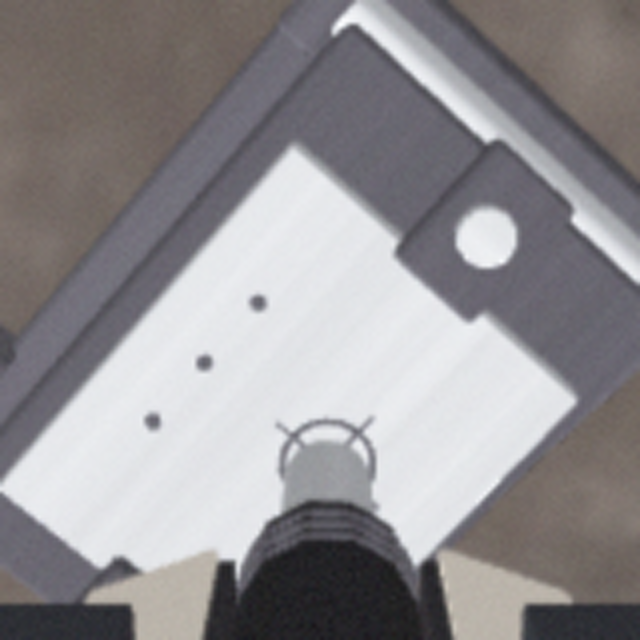

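```bash
python3 -c "
from cell import order
print(order.sign_off())"
```

```text
the job is handed in; nothing more can be done
None
```

The reading was taken as asked and the job is handed in, with the gripper still holding the probe on the mark. All told it took about 17 s of the 50 s allowed.

- **Start knob:** I turned it about 60° clockwise. The moment jumped to 0.6 N m at the stop, above the spring's 0.16 N m. I then opened the gripper, and a wrist picture showed the knob back at rest.
- **Position on the mark:** The probe axis is within about 1 mm of the cross centre. The probe's place in the gripper came out 0.8 mm sideways from the picture before the grasp and 1.5 mm from the nose afterwards; I used 1.2 mm. The scene and top cameras put the mark 1–2 mm from where the wrist camera did, within the stated calibration. I went by the wrist camera, and the tip sits on the mark in the scene picture too.
- **Squareness:** The gripper axis is 0.06° off the refitted surface normal. The probe leans at most about 0.4° in the jaws.
- **Press depth:** Position gives 4.0 mm of the 8 mm travel. The force rose by about 3.5 N, which means about 3.9 mm.
- **Plate and other items:** The plate surface did not move (0.03 mm change). I planned the path clear of the marker, bolt, slug and look-alike probe, and no unexpected force showed, but I took no final picture of them.

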